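Peel the top parts tray off the stuck stack and hold it out over the mat

TASK

Lift the steel canister out of the top parts tray by its handle and set it down upright on the bare bench close beside the stack, without dropping it. Then take the top tray by the upright ear on its corner and peel it off the stuck stack: raise that corner first, while the diagonally opposite corner is still down in the stack, then lift the whole tray away. Finish while still holding the tray, level and still, centred over the rubber mat with its underside about 15 cm above the bench; do not put it down or let go, and leave the aerosol can, the jar and the wrench where they are.

Things in the scene. Friction and masses are not known exactly. Their poses are not given: they have to be found in the camera images.
- stack: Fixed stack of three plain nested dark grey plastic trays on a dark foot plate. Rims 170 mm (x) by 130 mm (y); its own topmost rim is 80 mm above the bench. Origin: centre of its underside, on the bench; z up. Four small sprung catches stand round it and hold the loose top tray down (see stack_seat).
- stack_seat (a point): Middle of the stack, 66 mm up, where the top tray's underside sits. Four catches, 14 mm wide, stand 8 mm out from the rim, up to 113 mm above the bench, at x, y (mm) 85,-20; -30,65; -85,0; 0,-65. Each hooks 3 mm over the top tray's rim and springs out, letting go, once the rim there is up about 6 mm; 3 to 5 N each, some 5 to 10 N at the ear.
- tray: Loose top tray, the same dark grey plastic, about 0.1 kg, nested in the stack with its underside 66 mm above the bench and its axes along the stack's. Rim 170 mm (x) by 130 mm (y) outside, depth 32 mm, sloping walls, floor 3 mm thick. Origin: centre of its underside; z up out of its open side. The only tray with an ear: an upright fin on its +x +y corner.
- tray_ear (a point): Grip point on the ear: 97, 74, 56 mm from the tray's origin (122 mm above the bench when nested). The ear is an upright fin 10 mm thick, 40 mm long, along the tray's diagonal (0.653 rad from the tray's x towards its y), from 4 mm below to 38 mm above the rim; the grip point is 14 mm below its top edge, mid-length. Axes as the tray's.
- tray_far (a point): The rim corner of the top tray diagonally opposite the ear, at its upper face: -85, -65, 32 mm from the tray's origin (98 mm above the bench when nested).
- canister: Rectangular steel canister with a dark carrying handle on top, about 0.45 kg, standing in the top tray. Body 84 mm (x) by 54 mm (y) by 98 mm high. Origin: centre of its underside; z up.
- canister_handle (a point): Middle of the canister's handle bar, 130 mm above its underside. The bar runs along the canister's x, 80 mm long, 14 mm wide, 12 mm high; it stands on two posts at its ends, with 56 mm free between them and 26 mm free under it. Axes as the canister's.
- mat: Black rubber mat fixed on the bench, 170 mm (x) by 150 mm (y), 4 mm thick. Origin: centre of its underside.
- aerosol: Bystander: upright plain metal aerosol can, 56 mm across, 130 mm high. Origin: centre of its underside.
- jar: Bystander: amber glass jar with a steel cap, 64 mm across, 75 mm high. Origin: centre of its underside.
- wrench: Bystander: steel wrench lying flat, 180 mm long along its x. Origin: centre of its underside.
There are look-alikes about, which are no part of the job. Of the things that look like the mat, the smallest one is meant. Leave any red look-alike of the stack alone.

How it is judged (in metres and radians):
On the way, in this order (a step that is already met when the one before it is completed fails the run):
1. The canister stands upright on the bare bench close beside the stack, let go (height (world z) of canister between -0.003 and 0.003 m and angle between canister's own z axis and vertical below 0.1 rad and horizontal distance between canister and stack below 0.35 m and contact force between canister and mat below 0.05 N and contact force between canister and stack below 0.05 N and contact force between canister and tray below 0.05 N and contact force between canister and the fingers below 0.05 N and linear speed of canister below 0.02 m/s), for 0.2 s.
2. The ear's corner of the top tray is up by more than 18 mm while the opposite corner is still down in the stack (raised less than 8 mm) (z of tray_ear in the frame of stack above 0.14 m and z of tray_far in the frame of stack below 0.106 m and horizontal distance between tray_far and stack below 0.122 m and contact force between the fingers and tray above 0.5 N), for 0.05 s.
At the end, for the whole second after the job is handed in: Tray held by the fingers alone, still, within 15 degrees of level, centre within 40 mm of the mat's, underside 100 to 220 mm above the bench; canister upright on the bare bench, let go, within 350 mm of the stack's middle, off mat, tray and stack (height (world z) of canister between -0.003 and 0.003 m and angle between canister's own z axis and vertical below 0.1 rad and horizontal distance between canister and stack below 0.35 m and contact force between each of canister, tray and mat below 0.05 N and contact force between each of canister, tray and stack below 0.05 N and contact force between canister and tray below 0.05 N and contact force between canister and the fingers below 0.05 N and height (world z) of tray between 0.1 and 0.22 m and angle between tray's own z axis and vertical below 0.26 rad and horizontal distance between tray and mat below 0.04 m and linear speed of tray below 0.03 m/s and angular speed of tray below 0.2 rad/s and contact force between the fingers and tray above 0.5 N and contact force between tray and aerosol below 0.05 N and contact force between tray and jar below 0.05 N and contact force between tray and wrench below 0.05 N); the arm keeps its last pose, push and grip.
It fails at once if The canister is dropped (moving faster than 0.4 m/s with no finger on it) (linear speed of canister above 0.4 m/s and contact force between the fingers and canister below 0.05 N).
It fails at once if The canister is tipped over (more than 0.6 rad) (angle between canister's own z axis and vertical above 0.6 rad).
It fails at once if The aerosol is moved by more than 30 mm (distance of aerosol from where it was at the start of the episode above 0.03 m).
It fails at once if The jar is moved by more than 30 mm (distance of jar from where it was at the start of the episode above 0.03 m).
It fails at once if The wrench is moved by more than 30 mm (distance of wrench from where it was at the start of the episode above 0.03 m).
It also fails if it takes over 72 s, if anything falls off the work surface, if the arm or the gripper's body presses on something with over 40 N, if the wrist force passes 120 N, or if a joint passes its speed limit or range.

ROBOT

A 6-joint arm with a two-finger parallel gripper is mounted at the origin on the work surface. World frame = base frame: x ahead of the robot, y to its left, z up, the work surface at z = 0. Lengths are in m, angles in degrees, forces in N, time in s.
With the tool pointing down it reaches from about 0.375 to 0.9 m from the base axis. Payload 3.1 kg.
Tool frame: the origin (TCP) lies where the fingers leave the gripper's body, on its centre line; the fingertips stand bot.tips_ahead ahead of it and the grasp point (between the pads) lies 51 mm ahead of it (bot.tips_ahead is the distance from the TCP to the fingertips, in m); z points along the fingers, x is the direction in which the jaws open and shut, and the axes are right-handed (so a half turn about z gives the same grasp; the last joint's range is limited). The gripper opens to 87 mm and grips with 3 to 60 N. Pads are 19 mm wide; open, the fingers measure 117 mm over their backs; the gripper's body (75 mm by 190 mm) begins 51 mm behind the grasp point.
Start: joints at [-83.68, 30.224, 82.088, -0, 67.689, -10.227], TCP at [0.178, -0.599, 0.292] pointing down, gripper open.
Joint ranges: [-176.69, 176.69], [-43.24, 126.21], [12.49, 139.97], [-82, 262], [0, 151.66], [-163.58, 163.58]. Speed limits (degrees/s): [159.86, 159.86, 180, 180, 180, 180].

INTERFACE

Orientations are given as a 3x3 rotation matrix whose columns are the frame's x, y, z axes.
In Python, from rig import bot, vision, nets gives the robot as it stands.
- The arm moves only by the tool play_rows, never from a script. Its argument "series" is a list of rows, each an object of numbers: "tx", "ty", "tz": the shift along the world's x, y, z as a fraction of full scale; "turn": the turn about the world's z as a fraction of full scale. A call has 1 to 10 rows; each row shifts and turns the commanded pose from where the row before left it; what a row does not reach is not made up. Full scale, the value 1, is 0.8 m for a shift and 60 degrees for a turn. A row lasts 1/10 s, in which the tool goes at most 50 mm and 8.59 degrees, less where a joint would pass 70% of its speed; a pose out of reach is approached as far as the arm can. A call with a number of a shift or a turn outside -1 to 1 is refused whole. A call with a gripper value outside its range is refused whole. "gripper" is the opening, from 0 (shut) to 1 (fully open), set as the call begins (left out, the last holds). The fingers move at their own pace and stop on an object; the grip force is fixed at half the most. Time passes only in rows, so rows that do not move let the fingers close. It gives the time, the measured TCP pose, the force and the opening at its end, in the units of the state.
- bot.read_state(): the state, without advancing time (a new reading comes with each control period).
- vision.capture(name): name is "scene" or "top" or "wrist"; returns a dict with "pixels" (480x640x3 uint8, blue, green, red), "fx", "fy", "cx", "cy" (pixels), "extrinsics" (4x4, takes a point from camera to world coordinates). Camera axes: x right, y down, z forward; pixel columns grow to the right and rows downward; lengths in m; the calibration is good to about 2 mm. A picture is of the moment at which its call begins. There is no depth.
- bot.hand_in(): hands the job in, once; it reports no verdict.
Trained networks look in a picture, given as the dict that the camera call returned (one of the last four; its "shot" number tells which), for a name from the list of things; names that differ only in an ending like _2 or _b are one class to them, and where a whole thing is asked for, a point or a joint stands for the part that bears it (a point fixed in the world has none). Each returns a list of dicts, best first, with "confidence" (0 to 1); they miss things now and then, are a little off and sometimes report something else, mostly with a low value. They report only what shows in the picture. A call takes as long as a camera call. They do not tell look-alikes from the thing itself.
- nets.look_for(picture, query): "at" ([column, row] as shares, 0 to 1, of the picture: columns of its width, rows of its height, amid what is visible of it).
- nets.masks_of(picture, query): "region" (480x640 bool, what is visible of it) and "at" ([column, row] as shares, 0 to 1, of the picture: columns of its width, rows of its height, amid what is visible of it).
The state is a dict: "time_s": time; "joint_positions": joint angles; "qvel": joint speeds; "tau": joint torques, N m; "position": TCP position; "tcp_rot": TCP orientation; "force": force on the tool from outside, world axes, zero at the start; "moment": the same for the moment, N m; "opening": opening from 0.0 (shut) to 1.0 (fully open).
Only numpy, scipy, OpenCV 4.12 (cv2) and the standard library are available. Lean on these libraries where they do the work, as an engineer would, in place of code of your own. Each camera call takes 0.05 s, during which the arm holds its last target.

## Working session

There is one attempt and no reset: what is moved stays moved. The work goes in short steps, Python scripts to look and compute and a tool call to move; the robot and the scene stay as the last step left them, time stands still between calls to the robot, and variables do not carry over. Pictures are saved under pics/ and viewed, and the job is handed in when it is done.

Besides the shell and the picture viewer there is one more tool, called after "Call:" in YAML: its name, and indented under it one key for each argument. play_rows: Moves the arm, as the interface text tells. Shift numbers are shares of 0.8 m and turn numbers shares of 60 degrees, none past 1 either way. Its arguments: {"type":"object","properties":{"series":{"type":"array"},"gripper":{"type":"number"}},"required":["series"]}

```bash
ls; mkdir -p pics
python3 - <<'E'
from rig import bot, vision, nets
import cv2,json
s=bot.read_state(); print(s, bot.tips_ahead)
for n in ["scene","top"]:
    p=vision.capture(n); cv2.imwrite(f"pics/{n}0.png",p["pixels"]); print(n,p["fx"],p["fy"],p["cx"],p["cy"],p["extrinsics"])
    for q in ["stack","tray","tray_ear","canister","canister_handle","mat","aerosol","jar","wrench"]:
        r=nets.look_for(p,q); print(q,[(round(d["at"][0]*640),round(d["at"][1]*480),round(d["confidence"],2)) for d in r[:5]])
E
```

```text
pics
{'time_s': 0.0, 'joint_positions': array([-8.36798208e+01,  3.02795327e+01,  8.21548896e+01, -1.22260762e-03,
        6.76864502e+01, -1.02280284e+01]), 'qvel': array([ 0.06241984, -0.0631108 , -0.05505968,  0.011832  ,  0.01611172,
       -0.01742207]), 'tau': array([-1.75181689e-03, -4.40049505e+01, -1.76592225e+01,  6.31477009e-02,
        5.82403515e-02, -1.53520259e-04]), 'position': array([ 0.17796703, -0.59854134,  0.29127368]), 'tcp_rot': array([[ 2.84829502e-01, -9.58578161e-01, -2.51857134e-04],
       [-9.58575939e-01, -2.84829392e-01,  2.09462713e-03],
       [-2.07960014e-03, -3.55187414e-04, -9.99997775e-01]]), 'force': array([0.62586194, 0.297943  , 0.39542668]), 'moment': array([ 0.03036473, -0.00380697,  0.02058031]), 'opening': 0.9996748579937245} 0.0697
scene 441.529344784788 441.529344784788 320.72705541824746 244.53988547040655 [[ 0.55962505  0.71358964 -0.42143757  1.01728691]
 [ 0.82865856 -0.47442937  0.29705515 -0.36198959]
 [ 0.01203312 -0.51546736 -0.85682472  1.21983056]
 [ 0.          0.          0.          1.        ]]
stack [(438, 200, 0.89), (375
[... 171 characters left out ...]
69, 306, 0.85), (186, 245, 0.63)]
aerosol [(380, 322, 0.9)]
jar [(416, 300, 0.55)]
wrench [(306, 380, 0.9)]
top 594.4796012670885 594.4796012670885 312.35664361638896 228.20782299349287 [[ 0.00554885 -0.99065726  0.13626224  0.27064917]
 [-0.99977539 -0.0082832  -0.019508    0.00532694]
 [ 0.02045443 -0.13612339 -0.99048071  1.71063202]
 [ 0.          0.          0.          1.        ]]
stack [(140, 222, 0.77), (246, 234, 0.73)]
tray [(224, 214, 0.62)]
tray_ear [(227, 212, 0.83)]
canister [(220, 229, 0.56)]
canister_handle [(221, 230, 0.7)]
mat [(469, 233, 0.92), (407, 369, 0.92), (369, 230, 0.66)]
aerosol [(289, 146, 0.79), (367, 231, 0.55)]
jar [(244, 144, 0.62)]
wrench [(375, 151, 0.81)]
```

View pics/scene0.png

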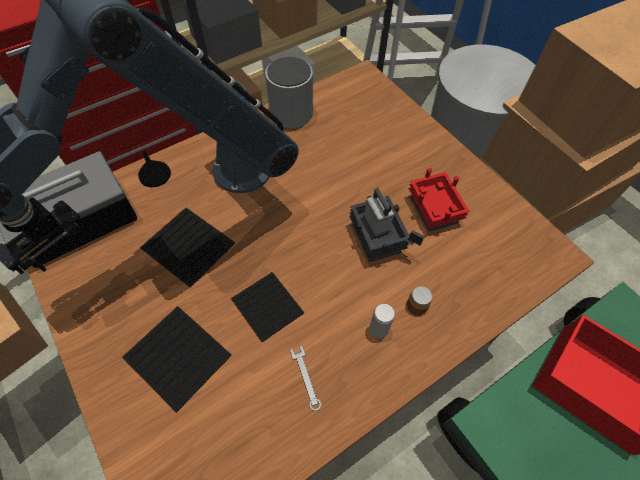

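View pics/top0.png

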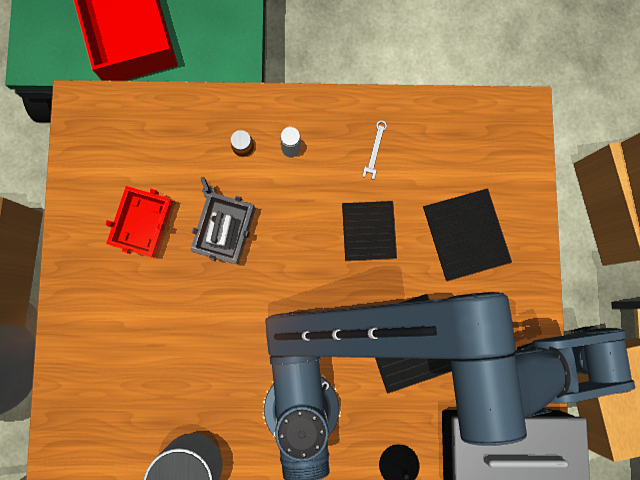

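Run:
```python
import cv2
a=cv2.imread("pics/top0.png"); cv2.imwrite("pics/topc.png",cv2.resize(a[120:320,100:300],None,fx=3,fy=3,interpolation=cv2.INTER_CUBIC))
a=cv2.imread("pics/scene0.png"); cv2.imwrite("pics/scenec.png",cv2.resize(a[160:310,300:500],None,fx=4,fy=4,interpolation=cv2.INTER_CUBIC))
```

```text
(no output)
```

View pics/topc.png

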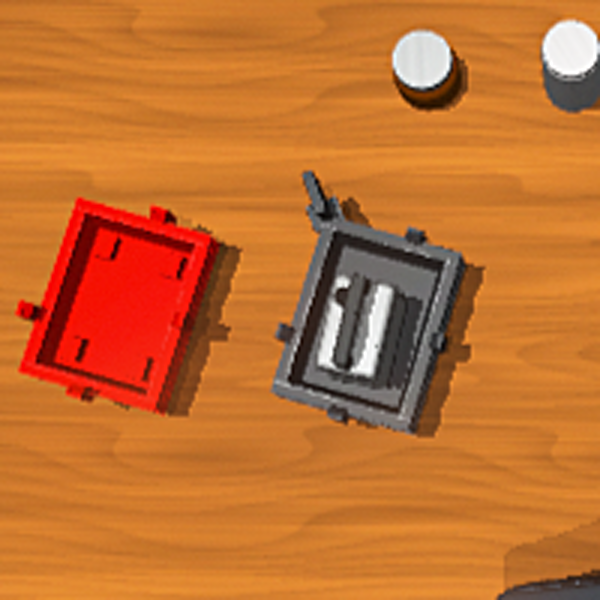

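View pics/scenec.png

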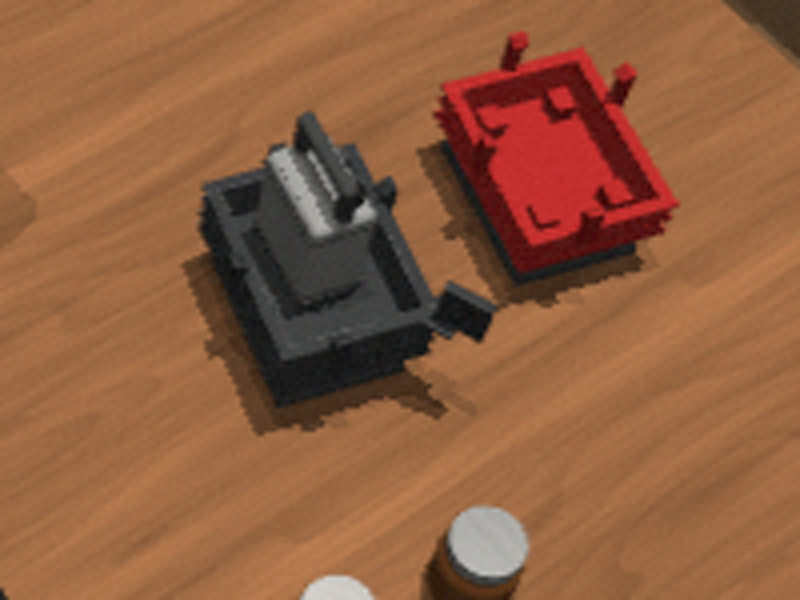

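In the top view the grey stack at (225,228) has the ear, canister and catches. The red look-alike at (140,222) is to be left alone. There are three black mats, at (369,230), (469,233) and (407,369), and I'll measure their sizes.

```bash
cat > h.py <<'E'
import numpy as np, cv2
from rig import bot, vision, nets
def plane(p,uv,z):
    E=np.array(p["extrinsics"]); d=E[:3,:3]@np.array([(uv[0]-p["cx"])/p["fx"],(uv[1]-p["cy"])/p["fy"],1]); o=E[:3,3]
    return o+d*(z-o[2])/d[2]
def proj(p,X):
    E=np.array(p["extrinsics"]); c=E[:3,:3].T@(np.array(X)-E[:3,3]); return np.array([p["fx"]*c[0]/c[2]+p["cx"],p["fy"]*c[1]/c[2]+p["cy"]])
def tri(ps,uvs):
    A=np.zeros((3,3));b=np.zeros(3)
    for p,uv in zip(ps,uvs):
        E=np.array(p["extrinsics"]); d=E[:3,:3]@np.array([(uv[0]-p["cx"])/p["fx"],(uv[1]-p["cy"])/p["fy"],1]); d/=np.linalg.norm(d)
        M=np.eye(3)-np.outer(d,d);A+=M;b+=M@E[:3,3]
    return np.linalg.solve(A,b)
E
python3 - <<'E'
from h import *
T=vision.capture("top");S=vision.capture("scene")
for p,n in((T,"top"),(S,"scene")):
    for d in nets.masks_of(p,"mat"):
        m=d["region"].astype(np.uint8); c=max(cv2.findContours(m,0,2)[0],key=cv2.contourArea)
        w=np.array([plane(p,q[0],0.004)[:2] for q in c]).astype(np.float32)
        print(n,d["confidence"],cv2.minAreaRect(w))
C=np.array([(330,222),(465,252),(420,433),(275,390)])/3+[100,120]
W=np.array([plane(T,c,0.098) for c in C]);print(W.round(3),W.mean(0))
print([np.linalg.norm(W[i]-W[(i+1)%4]).round(3) for i in range(4)])
for q in["canister_handle","tray_ear","canister","tray","aerosol","jar"]:
    a=[]
    for p in(T,S):
        r=nets.masks_of(p,q); 
        for d in r[:2]:
            m=d["region"]; ys,xs=np.nonzero(m); print(q,d["confidence"],xs.min(),xs.max(),ys.min(),ys.max(),m.sum())
        if r:a.append(np.array(r[0]["at"])*[640,480])
    if len(a)==2: print(q,tri((T,S),a))
E
```

```text
top 0.93 ((0.11961012333631516, -0.31735581159591675), (0.10049580782651901, 0.20222824811935425), 17.99540138244629)
top 0.81 ((0.49177414178848267, -0.4783734679222107), (0.2282123863697052, 0.20139217376708984), 16.45166015625)
top 0.63 ((0.49992936849594116, -0.19141876697540283), (0.16977393627166748, 0.15274135768413544), 3.1679983139038086)
scene 0.89 ((0.18230313062667847, -0.295504629611969), (0.23283541202545166, 0.20347243547439575), 18.21494483947754)
scene 0.79 ((0.5034075379371643, -0.1912919282913208), (0.1755928248167038, 0.149271622300148), 3.4655210971832275)
scene 0.66 ((0.4954184293746948, -0.4764469861984253), (0.22818440198898315, 0.2006019949913025), 16.189624786376953)
[[0.585 0.256 0.098]
 [0.558 0.132 0.098]
 [0.392 0.169 0.098]
 [0.43  0.301 0.098]] [0.49140316 0.21430373 0.098     ]
[np.float64(0.127), np.float64(0.17), np.float64(0.137), np.float64(0.161)]
canister_handle 0.64 206 235 212 249 874
canister_handle 0.95 364 393 189 234 960
canister_handle [0.47935088 0.22288431 0.13267087]
tray_ear 0.81 191 252 178 262 2221
tray_ear 0.66 206 234 213 248 794
tray_ear 0.63 351 422 197 249 1309
tray_ear [0.53819426 0.22273564 0.06727421]
canister 0.96 206 234 212 249 830
canister 0.16 192 252 179 262 2013
canister 0.74 364 393 188 234 941
canister 0.28 352 422 197 248 1154
canister [0.47753364 0.22829366 0.11779718]
tray 0.95 191 252 178 262 2218
tray 0.67 351 423 196 250 1370
tray [0.53871571 0.21324455 0.10269357]
aerosol 0.63 193 254 196 259 96
aerosol 0.65 407 431 287 314 540
aerosol [ 0.60594769  0.26819119 -0.33409699]
jar 0.95 231 254 131 156 497
jar 0.59 407 431 286 315 579
jar [0.74795162 0.17335468 0.03849567]
```

The smallest mat is the one at (369,230) in the top view: it measures 0.170 × 0.152 m and is centred at about (0.50, -0.19). The other two are about 0.23 × 0.20 m. The stack is at about (0.49, 0.214), with a yaw of about -14°. I'll move the arm so the wrist camera can see the stack.

Call:
play_rows:
  series:
    - {"tx":0.03,"ty":0.025,"tz":0.015}
    - {"tx":0.03,"ty":0.025,"tz":0.015}
    - {"tx":0.03,"ty":0.025,"tz":0.015}
    - {"tx":0.03,"ty":0.025,"tz":0.015}
    - {"tx":0.03,"ty":0.025,"tz":0.015}
    - {"tx":0.03,"ty":0.025,"tz":0.015}
    - {"tx":0.03,"ty":0.025,"tz":0.015}
    - {"tx":0.03,"ty":0.025,"tz":0.015}
    - {"tx":0.03,"ty":0.025,"tz":0.015}
    - {"tx":0.03,"ty":0.025,"tz":0.015}
  gripper: 1

```text
invalid input
```

Call:
play_rows:
  series:
    - {"tx":0.006,"ty":0.05,"tz":0.005}
    - {"tx":0.006,"ty":0.05,"tz":0.005}
    - {"tx":0.006,"ty":0.05,"tz":0.005}
    - {"tx":0.006,"ty":0.05,"tz":0.005}
    - {"tx":0.006,"ty":0.05}
    - {"tx":0.006,"ty":0.05}
    - {"tx":0.006,"ty":0.05}
    - {"tx":0.006,"ty":0.05}
    - {"tx":0.006,"ty":0.05}
    - {"tx":0.006,"ty":0.05}

```text
invalid input
```

Call:
play_rows:
  series:
    - {"ty":0.04}
    - {"ty":0.04}
    - {"ty":0.04}
    - {"ty":0.04}
    - {"ty":0.04}
    - {}

```text
invalid input
```

Run:
```python
from h import *
p=vision.capture("wrist");cv2.imwrite("pics/w1.png",p["pixels"]);print(p["fx"],p["cx"],p["extrinsics"])
s=bot.read_state();print(s["time_s"],s["position"],s["tcp_rot"][:,0])
p=vision.capture("top");cv2.imwrite("pics/t1.png",p["pixels"])
```

```text
395.35170241053186 320.3176279817584 [[ 0.28712708 -0.92810585 -0.23701807  0.24201939]
 [-0.95789186 -0.27848417 -0.06992676 -0.58003475]
 [-0.00110635  0.24711555 -0.96898539  0.38440584]
 [ 0.          0.          0.          1.        ]]
1.85 [ 0.17800265 -0.59906255  0.29225715] [ 2.84754690e-01 -9.58600420e-01 -3.42776359e-05]
```

View pics/w1.png

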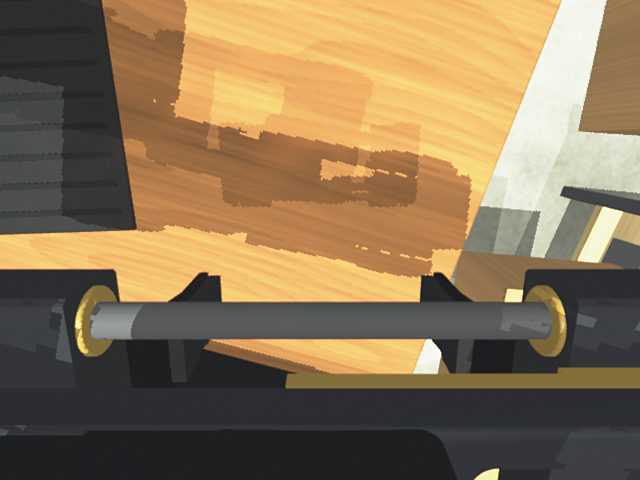

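The calls were refused as "invalid input" and nothing moved. The rows probably need all four keys.

Call:
play_rows:
  series:
    - {"tx":0.03,"ty":0.025,"tz":0.015,"turn":0}
    - {"tx":0.03,"ty":0.025,"tz":0.015,"turn":0}
    - {"tx":0.03,"ty":0.025,"tz":0.015,"turn":0}
    - {"tx":0.03,"ty":0.025,"tz":0.015,"turn":0}
    - {"tx":0.03,"ty":0.025,"tz":0.015,"turn":0}
    - {"tx":0.03,"ty":0.025,"tz":0.015,"turn":0}
    - {"tx":0.03,"ty":0.025,"tz":0.015,"turn":0}
    - {"tx":0.03,"ty":0.025,"tz":0.015,"turn":0}
    - {"tx":0.03,"ty":0.025,"tz":0.015,"turn":0}
    - {"tx":0.03,"ty":0.025,"tz":0.015,"turn":0}
  gripper: 1

```text
time_s: 2.9
position: [0.4189, -0.3981, 0.4128]
tcp_rot: [[0.285, -0.959, 0.0], [-0.959, -0.285, -0.0], [0.0, -0.0, -1.0]]
force: [0.1, -0.6, -0.2]
opening: 1.0
```

Call:
play_rows:
  series:
    - {"tx":0.005,"ty":0.06,"tz":0.0,"turn":0}
    - {"tx":0.005,"ty":0.06,"tz":0.0,"turn":0}
    - {"tx":0.005,"ty":0.06,"tz":0.0,"turn":0}
    - {"tx":0.005,"ty":0.06,"tz":0.0,"turn":0}
    - {"tx":0.005,"ty":0.06,"tz":0.0,"turn":0}
    - {"tx":0.005,"ty":0.06,"tz":0.0,"turn":0}
    - {"tx":0.005,"ty":0.06,"tz":0.0,"turn":0}
    - {"tx":0.005,"ty":0.06,"tz":0.0,"turn":0}
    - {"tx":0.005,"ty":0.06,"tz":0.0,"turn":0}
    - {"tx":0.005,"ty":0.06,"tz":0.0,"turn":0}

```text
time_s: 3.9
position: [0.4578, 0.0829, 0.4126]
tcp_rot: [[0.285, -0.959, 0.001], [-0.959, -0.285, -0.0], [0.0, -0.001, -1.0]]
force: [1.2, -0.5, -0.1]
opening: 1.003
```

Call:
play_rows:
  series:
    - {"tx":0.005,"ty":0.05,"tz":0.01,"turn":0}
    - {"tx":0.005,"ty":0.05,"tz":0.01,"turn":0}
    - {"tx":0.005,"ty":0.04,"tz":0.01,"turn":0}
    - {"tx":0,"ty":0,"tz":0,"turn":0}
    - {"tx":0,"ty":0,"tz":0,"turn":0}

```text
time_s: 4.4
position: [0.4697, 0.1933, 0.4362]
tcp_rot: [[0.287, -0.958, -0.0], [-0.958, -0.287, -0.001], [0.001, 0.0, -1.0]]
force: [-1.3, -0.3, -0.5]
opening: 1.0
```

Run:
```python
from h import *
p=vision.capture("wrist");cv2.imwrite("pics/w2.png",p["pixels"])
import pickle;pickle.dump(p,open("w2.pkl","wb"))
s=bot.read_state();print(s["time_s"],s["position"],s["tcp_rot"][:,0])
```

```text
4.45 [0.46961772 0.1925227  0.43591731] [ 2.85137429e-01 -9.58486490e-01  5.43172938e-04]
```

View pics/w2.png

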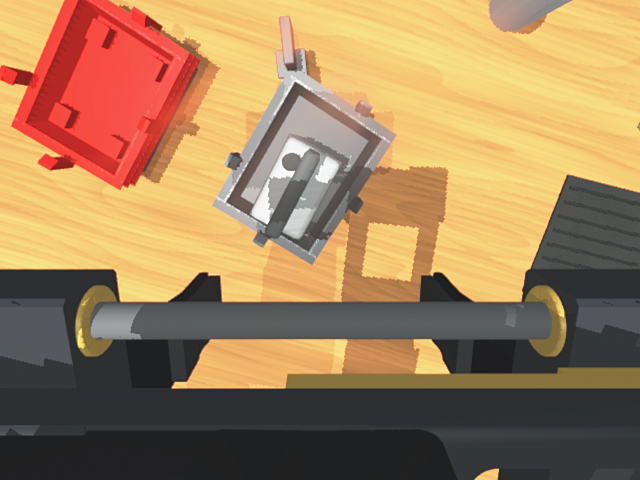

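Run:
```python
import cv2
a=cv2.imread("pics/w2.png"); cv2.imwrite("pics/w2c.png",cv2.resize(a[0:280,205:405],None,fx=3,fy=2.1*3/2.1,interpolation=cv2.INTER_CUBIC)[:600]);cv2.imwrite("pics/w2d.png",cv2.resize(a[110:280,205:405],None,fx=3.5,fy=3.5,interpolation=cv2.INTER_CUBIC))
```

```text
(no output)
```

View pics/w2c.png

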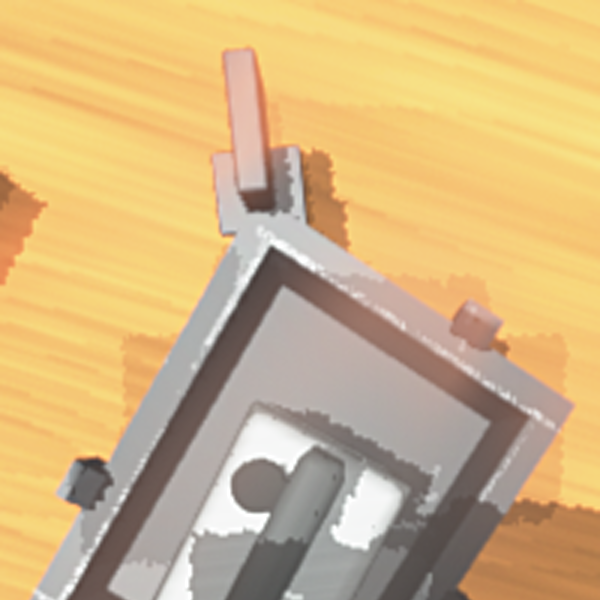

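View pics/w2d.png

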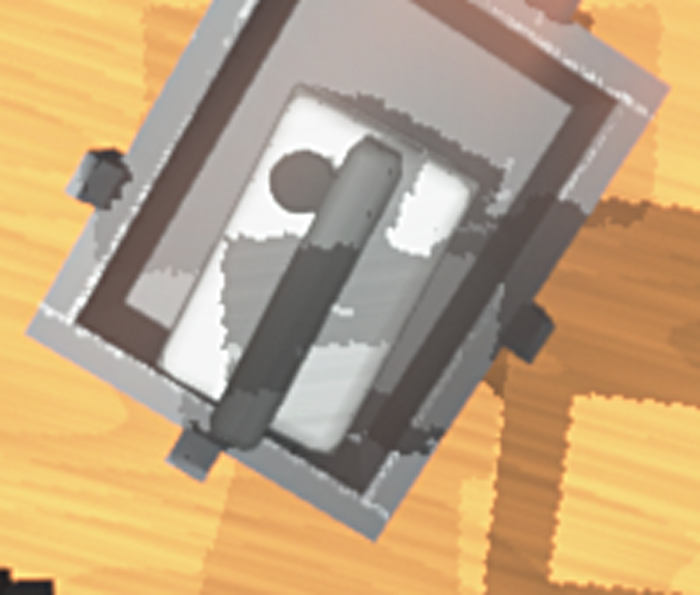

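Run:
```python
from h import *
import pickle
from scipy.optimize import least_squares
p=pickle.load(open("w2.pkl","rb"))
d=lambda x,y:(x/3.5+205,y/3.5+110)
c=lambda x,y:(x/3+205,y/3)
def ang(a,b): return np.degrees(np.arctan2(*(a-b)[1::-1]))
a=plane(p,d(377,140),.205);b=plane(p,d(238,440),.205);print("bar",(a+b)/2,np.linalg.norm(a-b),ang(a,b))
W=np.array([plane(p,d(*q),.167) for q in((300,85),(478,185),(325,453),(160,365))]);print("body",W.mean(0),[np.linalg.norm(W[i]-W[i-1]).round(3) for i in range(4)],ang(W[0],W[3]),ang(W[1],W[2]))
W=np.array([plane(p,q,.098) for q in(c(245,225),d(668,88),d(377,540),d(28,330))]);print("rim",W.round(3),W.mean(0),[np.linalg.norm(W[i]-W[i-1]).round(3) for i in range(4)],ang(W[0],W[3]),ang(W[1],W[2]),ang(W[0],W[1]),ang(W[3],W[2]))
a=plane(p,c(238,50),.136);b=plane(p,c(256,190),.136);print("ear",a,b,(a+b)/2,np.linalg.norm(a-b),ang(a,b))
# rim fit
loc=np.array([[85,65],[85,-65],[-85,-65],[-85,65]])/1000
f=lambda v:((np.array([[np.cos(v[2]),-np.sin(v[2])],[np.sin(v[2]),np.cos(v[2])]])@loc.T).T+v[:2]-W[:,:2]).ravel()
r=least_squares(f,[.49,.21,-.24]);v=r.x;print(v[:2],np.degrees(v[2]),abs(r.fun).max())
R=np.array([[np.cos(v[2]),-np.sin(v[2])],[np.sin(v[2]),np.cos(v[2])]]);print("ear pred",v[:2]+R@[.097,.074],np.degrees(v[2]+.653))
```

```text
bar [0.4842216  0.22172719 0.205     ] 0.07816882561916319 -8.819895934869354
body [0.48369813 0.2218525  0.167     ] [np.float64(0.081), np.float64(0.052), np.float64(0.082), np.float64(0.05)] -11.383191862978713 -12.75632981985933
rim [[0.583 0.263 0.098]
 [0.559 0.137 0.098]
 [0.397 0.181 0.098]
 [0.432 0.305 0.098]] [0.49273321 0.22158416 0.098     ] [np.float64(0.157), np.float64(0.128), np.float64(0.168), np.float64(0.129)] -15.481495323735231 -14.930502752824927 79.32890395460913 74.45145932100768
ear [0.62495179 0.27391018 0.136     ] [0.58919505 0.25826447 0.136     ] [0.60707342 0.26608733 0.136     ] 0.03902989371039488 23.632249007020018
[0.49273321 0.22158416] -14.413434760826284 0.008322266806425338
ear pred [0.60509997 0.26911005] 23.000709261216475
```

The canister handle is at (0.484, 0.222, 0.199) with a yaw of about -11.5°; the bar and body estimates agree on position. The ear is at (0.607, 0.266) with its fin along 23.6°. That fits the model's prediction from the rim to within 4 mm. I'll align over the handle first.

Call:
play_rows:
  series:
    - {"tx":0.0045,"ty":0.009,"tz":-0.02,"turn":-0.117}
    - {"tx":0.0045,"ty":0.009,"tz":-0.02,"turn":-0.117}
    - {"tx":0.0045,"ty":0.009,"tz":-0.02,"turn":-0.117}
    - {"tx":0.0045,"ty":0.009,"tz":-0.02,"turn":-0.117}
    - {"tx":0,"ty":0,"tz":-0.02,"turn":0}
    - {"tx":0,"ty":0,"tz":0,"turn":0}
    - {"tx":0,"ty":0,"tz":0,"turn":0}

```text
time_s: 5.15
position: [0.4845, 0.2206, 0.3562]
tcp_rot: [[-0.202, -0.979, -0.001], [-0.979, 0.202, -0.0], [0.001, 0.001, -1.0]]
force: [0.4, -0.5, -0.5]
opening: 0.997
```

Run:
```python
from h import *
p=vision.capture("wrist");cv2.imwrite("pics/w3.png",p["pixels"])
import pickle;pickle.dump(p,open("w3.pkl","wb"))
s=bot.read_state();print(s["time_s"],s["position"],np.degrees(np.arctan2(s["tcp_rot"][1,0],s["tcp_rot"][0,0])),s["joint_positions"])
```

```text
5.2 [0.4848291  0.22081389 0.35681948] -101.61217490302558 [ 1.24651390e+01  1.88177394e+01  9.06618651e+01 -1.01714419e-02
  7.04796913e+01  1.14080712e+02]
```

View pics/w3.png

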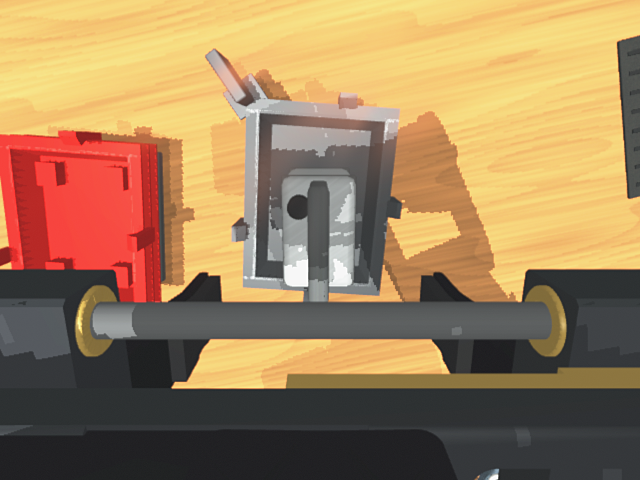

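The handle is centred (column ~318) and parallel to the tool, so I'll descend and close.

Call:
play_rows:
  series:
    - {"tx":0,"ty":0.001,"tz":-0.03,"turn":0}
    - {"tx":0,"ty":0,"tz":-0.03,"turn":0}
    - {"tx":0,"ty":0,"tz":-0.03,"turn":0}
    - {"tx":0,"ty":0,"tz":-0.025,"turn":0}
    - {"tx":0,"ty":0,"tz":-0.02,"turn":0}
    - {"tx":0,"ty":0,"tz":0,"turn":0}
    - {"tx":0,"ty":0,"tz":0,"turn":0}

```text
time_s: 5.9
position: [0.4851, 0.2224, 0.2492]
tcp_rot: [[-0.2, -0.98, 0.002], [-0.98, 0.2, 0.0], [-0.001, -0.001, -1.0]]
force: [0.2, -0.1, 0.2]
opening: 1.0
```

Call:
play_rows:
  series:
    - {"tx":0,"ty":0,"tz":0,"turn":0}
    - {"tx":0,"ty":0,"tz":0,"turn":0}
    - {"tx":0,"ty":0,"tz":0,"turn":0}
    - {"tx":0,"ty":0,"tz":0,"turn":0}
    - {"tx":0,"ty":0,"tz":0,"turn":0}
    - {"tx":0,"ty":0,"tz":0,"turn":0}
    - {"tx":0,"ty":0,"tz":0,"turn":0}
    - {"tx":0,"ty":0,"tz":0,"turn":0}
    - {"tx":0,"ty":0,"tz":0,"turn":0}
    - {"tx":0,"ty":0,"tz":0,"turn":0}
  gripper: 0

```text
time_s: 6.9
position: [0.4844, 0.2225, 0.2482]
tcp_rot: [[-0.2, -0.98, -0.0], [-0.98, 0.2, -0.0], [0.0, 0.0, -1.0]]
force: [-0.6, 0.7, -0.4]
opening: 0.172
```

Opening is 15 mm, so it has the bar. Lifting.

Call:
play_rows:
  series:
    - {"tx":0,"ty":0,"tz":0.005,"turn":0}
    - {"tx":0,"ty":0,"tz":0.01,"turn":0}
    - {"tx":0,"ty":0,"tz":0.015,"turn":0}
    - {"tx":0,"ty":0,"tz":0.02,"turn":0}
    - {"tx":0,"ty":0,"tz":0.02,"turn":0}
    - {"tx":0,"ty":0,"tz":0.02,"turn":0}
    - {"tx":0,"ty":0,"tz":0.02,"turn":0}
    - {"tx":0,"ty":0,"tz":0.01,"turn":0}
    - {"tx":0,"ty":0,"tz":0,"turn":0}

```text
time_s: 7.8
position: [0.4849, 0.2227, 0.3459]
tcp_rot: [[-0.2, -0.98, 0.003], [-0.98, 0.2, 0.001], [-0.001, -0.003, -1.0]]
force: [0.2, -0.1, -5.2]
opening: 0.154
```

Run:
```python
from h import *
p=vision.capture("scene");cv2.imwrite("pics/s4.png",cv2.resize(p["pixels"][100:340,260:520],None,fx=2.3,fy=2.3))
s=bot.read_state();print(s["time_s"],s["position"],s["force"],s["opening"])
```

```text
7.85 [0.48443118 0.222526   0.34474654] [ 0.68943654 -0.75261827 -5.65782579] 0.1557475156004865
```

View pics/s4.png

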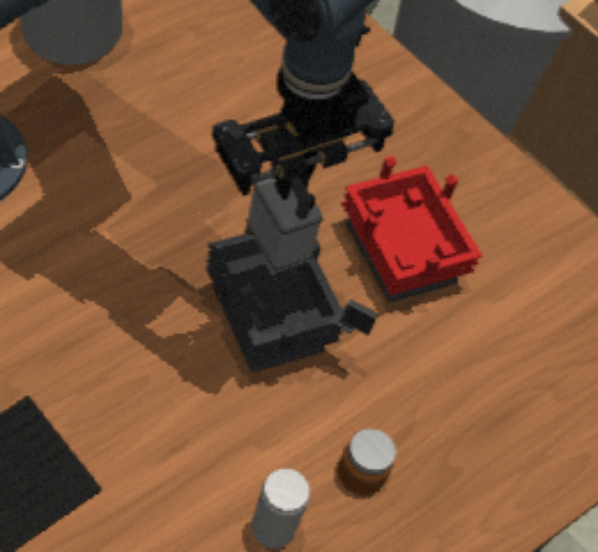

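Call:
play_rows:
  series:
    - {"tx":-0.005,"ty":-0.015,"tz":0,"turn":0}
    - {"tx":-0.01,"ty":-0.03,"tz":0,"turn":0}
    - {"tx":-0.01,"ty":-0.03,"tz":0,"turn":0}
    - {"tx":-0.01,"ty":-0.03,"tz":0,"turn":0}
    - {"tx":-0.01,"ty":-0.03,"tz":0,"turn":0}
    - {"tx":-0.01,"ty":-0.03,"tz":0,"turn":0}
    - {"tx":-0.01,"ty":-0.03,"tz":0,"turn":0}
    - {"tx":-0.01,"ty":-0.03,"tz":0,"turn":0}
    - {"tx":-0.005,"ty":-0.015,"tz":0,"turn":0}
    - {"tx":0,"ty":0,"tz":0,"turn":0}

```text
time_s: 8.85
position: [0.4188, 0.0289, 0.3435]
tcp_rot: [[-0.203, -0.979, -0.003], [-0.979, 0.203, -0.001], [0.001, 0.003, -1.0]]
force: [0.1, 1.1, -6.0]
opening: 0.152
```

Call:
play_rows:
  series:
    - {"tx":0,"ty":0,"tz":-0.02,"turn":0}
    - {"tx":0,"ty":0,"tz":-0.04,"turn":0}
    - {"tx":0,"ty":0,"tz":-0.04,"turn":0}
    - {"tx":0,"ty":0,"tz":-0.04,"turn":0}
    - {"tx":0,"ty":0,"tz":-0.03,"turn":0}
    - {"tx":0,"ty":0,"tz":-0.02,"turn":0}
    - {"tx":0,"ty":0,"tz":-0.01,"turn":0}
    - {"tx":0,"ty":0,"tz":-0.002,"turn":0}
    - {"tx":0,"ty":0,"tz":0,"turn":0}
    - {"tx":0,"ty":0,"tz":0,"turn":0}

```text
time_s: 9.85
position: [0.4211, 0.0305, 0.1834]
tcp_rot: [[-0.2, -0.98, 0.002], [-0.98, 0.2, -0.0], [-0.0, -0.002, -1.0]]
force: [-0.2, -0.1, -4.8]
opening: 0.158
```

Call:
play_rows:
  series:
    - {"tx":0,"ty":0,"tz":-0.002,"turn":0}
    - {"tx":0,"ty":0,"tz":-0.001,"turn":0}
    - {"tx":0,"ty":0,"tz":-0.001,"turn":0}
    - {"tx":0,"ty":0,"tz":0,"turn":0}

```text
time_s: 10.25
position: [0.4204, 0.0305, 0.1795]
tcp_rot: [[-0.2, -0.98, 0.0], [-0.98, 0.2, -0.0], [0.0, -0.0, -1.0]]
force: [-0.3, -0.0, -6.3]
opening: 0.158
```

Call:
play_rows:
  series:
    - {"tx":0,"ty":0,"tz":-0.001,"turn":0}
    - {"tx":0,"ty":0,"tz":-0.001,"turn":0}
    - {"tx":0,"ty":0,"tz":0,"turn":0}

```text
time_s: 10.55
position: [0.4205, 0.0303, 0.1791]
tcp_rot: [[-0.2, -0.98, 0.001], [-0.98, 0.2, -0.001], [0.001, -0.001, -1.0]]
force: [-2.4, -1.5, 9.8]
opening: 0.157
```

Force went from -6 N to about +10 N, so it is seated on the bench. Opening, then rising.

Call:
play_rows:
  series:
    - {"tx":0,"ty":0,"tz":0,"turn":0}
    - {"tx":0,"ty":0,"tz":0,"turn":0}
    - {"tx":0,"ty":0,"tz":0,"turn":0}
    - {"tx":0,"ty":0,"tz":0,"turn":0}
    - {"tx":0,"ty":0,"tz":0,"turn":0}
    - {"tx":0,"ty":0,"tz":0,"turn":0}
    - {"tx":0,"ty":0,"tz":0,"turn":0}
    - {"tx":0,"ty":0,"tz":0,"turn":0}
  gripper: 1

```text
time_s: 11.35
position: [0.4204, 0.0305, 0.1778]
tcp_rot: [[-0.2, -0.98, -0.0], [-0.98, 0.2, 0.0], [-0.0, 0.0, -1.0]]
force: [-1.1, -0.2, 0.1]
opening: 0.798
```

Call:
play_rows:
  series:
    - {"tx":0,"ty":0,"tz":0.01,"turn":0}
    - {"tx":0,"ty":0,"tz":0.03,"turn":0}
    - {"tx":0,"ty":0,"tz":0.05,"turn":0}
    - {"tx":0,"ty":0,"tz":0.06,"turn":0}
    - {"tx":0,"ty":0,"tz":0.06,"turn":0}
    - {"tx":0,"ty":0,"tz":0.04,"turn":0}
    - {"tx":0.03,"ty":0.03,"tz":0,"turn":0.12}
    - {"tx":0.03,"ty":0.04,"tz":0,"turn":0.12}
    - {"tx":0.03,"ty":0.04,"tz":0,"turn":0.12}
    - {"tx":0.03,"ty":0.04,"tz":0,"turn":0.12}

```text
time_s: 12.35
position: [0.5168, 0.1517, 0.3787]
tcp_rot: [[0.302, -0.953, 0.001], [-0.953, -0.302, -0.0], [0.0, -0.001, -1.0]]
force: [1.3, -0.5, 0.2]
opening: 1.003
```

Call:
play_rows:
  series:
    - {"tx":0.02,"ty":0.03,"tz":0,"turn":0.05}
    - {"tx":0.02,"ty":0.03,"tz":0,"turn":0.05}
    - {"tx":0.02,"ty":0.03,"tz":0,"turn":0}
    - {"tx":0.02,"ty":0.02,"tz":0,"turn":0}
    - {"tx":0.01,"ty":0.015,"tz":0,"turn":0}
    - {"tx":0,"ty":0,"tz":0,"turn":0}
    - {"tx":0,"ty":0,"tz":0,"turn":0}
    - {"tx":0,"ty":0,"tz":0,"turn":0}

```text
time_s: 13.15
position: [0.5877, 0.2498, 0.3781]
tcp_rot: [[0.395, -0.919, -0.001], [-0.919, -0.395, -0.0], [0.0, 0.001, -1.0]]
force: [-0.5, -0.4, -0.0]
opening: 1.001
```

Run:
```python
from h import *
import pickle
p=vision.capture("wrist");cv2.imwrite("pics/w5.png",p["pixels"])
pickle.dump(p,open("w5.pkl","wb"))
s=bot.read_state();print(s["time_s"],s["position"],np.degrees(np.arctan2(s["tcp_rot"][1,0],s["tcp_rot"][0,0])),s["joint_positions"])
p=vision.capture("scene");cv2.imwrite("pics/s5.png",p["pixels"]);pickle.dump(p,open("s5.pkl","wb"))
```

```text
13.2 [0.58779467 0.24974001 0.37811029] -66.77419552254274 [ 1.30150152e+01  2.68358506e+01  7.38894350e+01 -1.25293135e-02
  7.93062330e+01  7.97915409e+01]
```

View pics/w5.png

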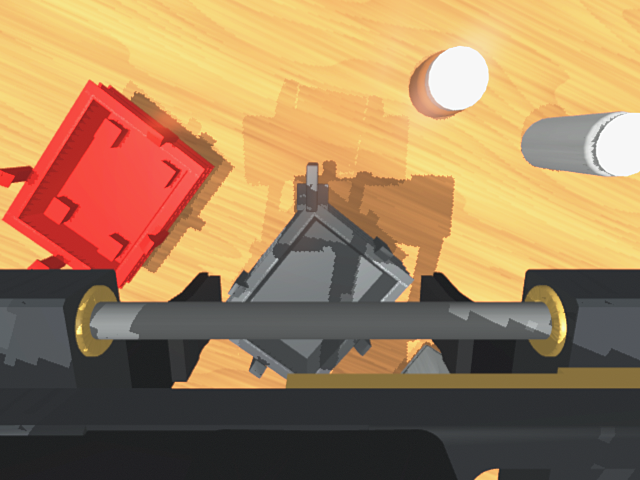

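View pics/s5.png

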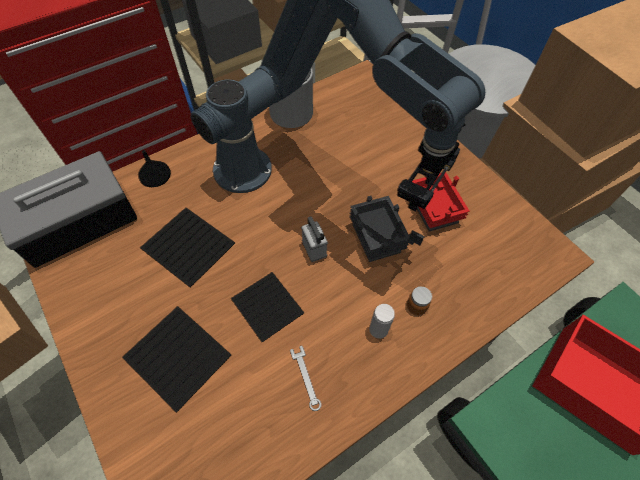

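The canister stands upright on the bench at scene (315,240), clear of the mats. The ear shows in the wrist view at (312,185). I'll measure it enlarged.

Run:
```python
import cv2
a=cv2.imread("pics/w5.png"); cv2.imwrite("pics/w5c.png",cv2.resize(a[150:250,260:360],None,fx=6,fy=6,interpolation=cv2.INTER_CUBIC))
```

```text
(no output)
```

View pics/w5c.png

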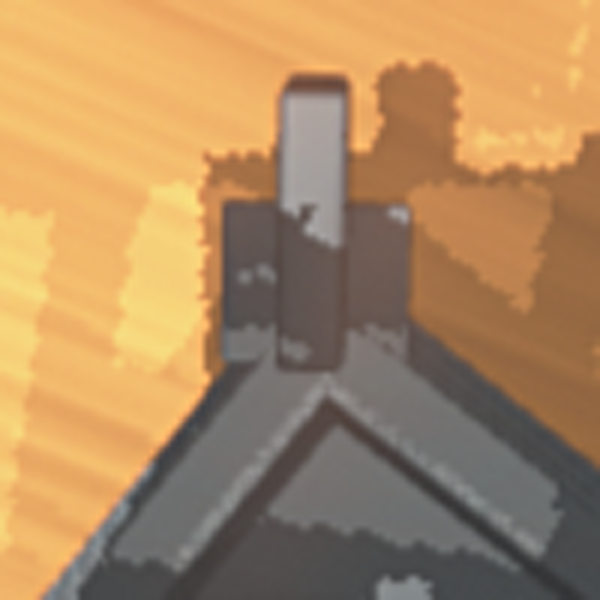

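Run:
```python
from h import *
import pickle
p=pickle.load(open("w5.pkl","rb"))
c=lambda x,y:(x/6+260,y/6+150)
for y0 in (78,90):
    a=plane(p,c(317,y0),.136);b=plane(p,c(311,368),.136);print((a+b)/2,np.linalg.norm(a-b),np.degrees(np.arctan2(*(a-b)[1::-1])))
a=plane(p,c(280,200),.136);b=plane(p,c(346,200),.136);print(np.linalg.norm(a-b))
# can aerosol & jar position via wrist
s=pickle.load(open("s5.pkl","rb"))
print("aer",plane(s,(383,312),.13),"jar",plane(s,(421,295),.075))
```

```text
[0.60877022 0.26653941 0.136     ] 0.04077987170934201 21.90712031044718
[0.60801667 0.26621781 0.136     ] 0.03914163103636828 21.856702768867
0.009264018200029723
aer [0.74481774 0.03646821 0.13      ] jar [0.75046278 0.17848267 0.075     ]
```

Ear centre is (0.608, 0.266), length 40 mm and thickness 9–10 mm, so the sizes check out. The TCP should go to z 0.175.

Call:
play_rows:
  series:
    - {"tx":0.0128,"ty":0.0104,"tz":-0.03,"turn":-0.015}
    - {"tx":0.0128,"ty":0.0104,"tz":-0.05,"turn":0}
    - {"tx":0,"ty":0,"tz":-0.05,"turn":0}
    - {"tx":0,"ty":0,"tz":-0.05,"turn":0}
    - {"tx":0,"ty":0,"tz":-0.04,"turn":0}
    - {"tx":0,"ty":0,"tz":-0.024,"turn":0}
    - {"tx":0,"ty":0,"tz":-0.01,"turn":0}
    - {"tx":0,"ty":0,"tz":0,"turn":0}
    - {"tx":0,"ty":0,"tz":0,"turn":0}

```text
time_s: 14.15
position: [0.6097, 0.2671, 0.176]
tcp_rot: [[0.38, -0.925, 0.002], [-0.925, -0.38, 0.001], [0.0, -0.002, -1.0]]
force: [0.8, 0.3, 0.1]
opening: 1.0
```

Run:
```python
from h import *
p=vision.capture("wrist");cv2.imwrite("pics/w6.png",p["pixels"])
s=bot.read_state();print(s["time_s"],s["position"],s["force"])
```

```text
14.2 [0.60992851 0.2672786  0.17644102] [ 0.027679   -0.31372545  0.79076546]
```

View pics/w6.png

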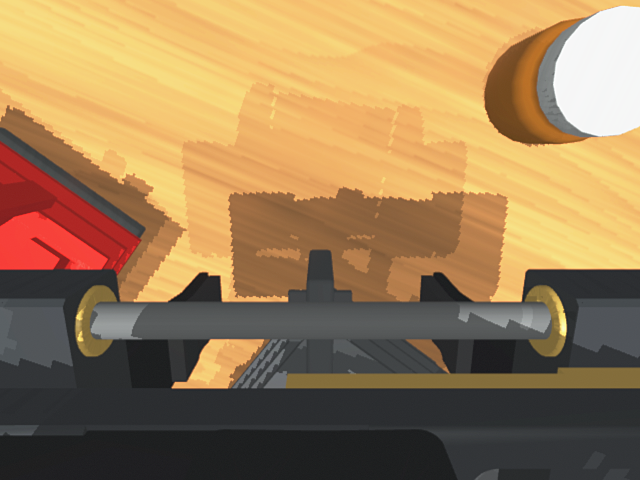

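The ear is centred between the fingers, so I'll close on it.

Call:
play_rows:
  series:
    - {"tx":0,"ty":0,"tz":-0.001,"turn":0}
    - {"tx":0,"ty":0,"tz":0,"turn":0}
    - {"tx":0,"ty":0,"tz":0,"turn":0}
    - {"tx":0,"ty":0,"tz":0,"turn":0}
    - {"tx":0,"ty":0,"tz":0,"turn":0}
    - {"tx":0,"ty":0,"tz":0,"turn":0}
    - {"tx":0,"ty":0,"tz":0,"turn":0}
    - {"tx":0,"ty":0,"tz":0,"turn":0}
    - {"tx":0,"ty":0,"tz":0,"turn":0}
    - {"tx":0,"ty":0,"tz":0,"turn":0}
  gripper: 0

```text
time_s: 15.2
position: [0.6089, 0.2671, 0.1738]
tcp_rot: [[0.38, -0.925, -0.0], [-0.925, -0.38, -0.0], [0.0, 0.0, -1.0]]
force: [-0.6, 0.3, -0.1]
opening: 0.175
```

The opening reads 15 mm, more than the ear's 10 mm, so the fingers may still be moving.

Call:
play_rows:
  series:
    - {"tx":0,"ty":0,"tz":0,"turn":0}
    - {"tx":0,"ty":0,"tz":0,"turn":0}
    - {"tx":0,"ty":0,"tz":0,"turn":0}
    - {"tx":0,"ty":0,"tz":0,"turn":0}
    - {"tx":0,"ty":0,"tz":0,"turn":0}

```text
time_s: 15.7
position: [0.6089, 0.2672, 0.1738]
tcp_rot: [[0.381, -0.925, -0.0], [-0.925, -0.381, 0.0], [-0.0, 0.0, -1.0]]
force: [-0.1, 0.1, -0.2]
opening: 0.112
```

Call:
play_rows:
  series:
    - {"tx":0,"ty":0,"tz":0.0025,"turn":0}
    - {"tx":0,"ty":0,"tz":0.0025,"turn":0}
    - {"tx":0,"ty":0,"tz":0.0025,"turn":0}
    - {"tx":-0.0005,"ty":-0.0002,"tz":0.0025,"turn":0}
    - {"tx":-0.0005,"ty":-0.0002,"tz":0.0025,"turn":0}
    - {"tx":-0.0005,"ty":-0.0002,"tz":0,"turn":0}

```text
time_s: 16.3
position: [0.6067, 0.2665, 0.1832]
tcp_rot: [[0.38, -0.925, -0.003], [-0.925, -0.38, -0.0], [-0.001, 0.003, -1.0]]
force: [-1.2, -0.0, -8.6]
opening: 0.113
```

Run:
```python
from h import *
p=vision.capture("scene");cv2.imwrite("pics/s7.png",cv2.resize(p["pixels"][150:300,300:480],None,fx=4,fy=4,interpolation=cv2.INTER_CUBIC))
s=bot.read_state();print(s["time_s"],s["position"],s["force"],s["moment"],s["opening"])
```

```text
16.35 [0.60671129 0.26654927 0.18321373] [-2.17881298  0.99597931 -8.40510294] [ 0.2785253   0.2080312  -0.12576796] 0.11300269868203916
```

View pics/s7.png

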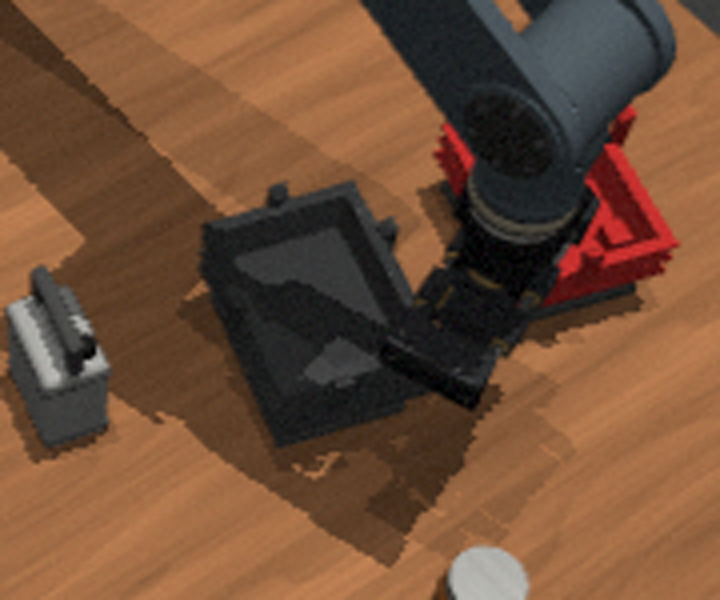

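The corner is up about 9.5 mm with 8 N pull, and the catches are resisting as expected. Continuing.

Call:
play_rows:
  series:
    - {"tx":-0.0005,"ty":-0.0002,"tz":0.0025,"turn":0}
    - {"tx":-0.0005,"ty":-0.0002,"tz":0.0025,"turn":0}
    - {"tx":-0.0005,"ty":-0.0002,"tz":0.0025,"turn":0}
    - {"tx":-0.0005,"ty":-0.0002,"tz":0.0025,"turn":0}
    - {"tx":-0.0005,"ty":-0.0002,"tz":0.0025,"turn":0}
    - {"tx":-0.0005,"ty":-0.0002,"tz":0.0015,"turn":0}
    - {"tx":0,"ty":0,"tz":0,"turn":0}

```text
time_s: 17.05
position: [0.6062, 0.2661, 0.1961]
tcp_rot: [[0.38, -0.925, 0.003], [-0.925, -0.38, 0.001], [0.0, -0.003, -1.0]]
force: [-3.0, 0.6, -3.4]
opening: 0.111
```

Run:
```python
from h import *
p=vision.capture("scene");cv2.imwrite("pics/s8.png",cv2.resize(p["pixels"][150:300,300:480],None,fx=4,fy=4,interpolation=cv2.INTER_CUBIC))
p=vision.capture("top");cv2.imwrite("pics/t8.png",cv2.resize(p["pixels"][150:300,150:350],None,fx=4,fy=4,interpolation=cv2.INTER_CUBIC))
s=bot.read_state();print(s["time_s"],s["position"],s["force"],s["moment"],s["opening"])
```

```text
17.15 [0.60625564 0.26606092 0.19596232] [-2.47786556  0.0345051  -1.74443326] [ 0.32271252  0.24483764 -0.08805738] 0.10979313528621558
```

View pics/s8.png

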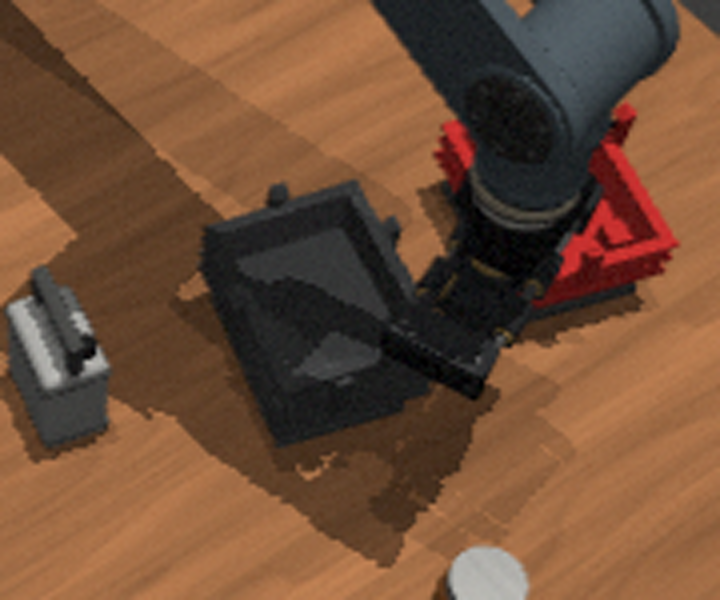

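View pics/t8.png

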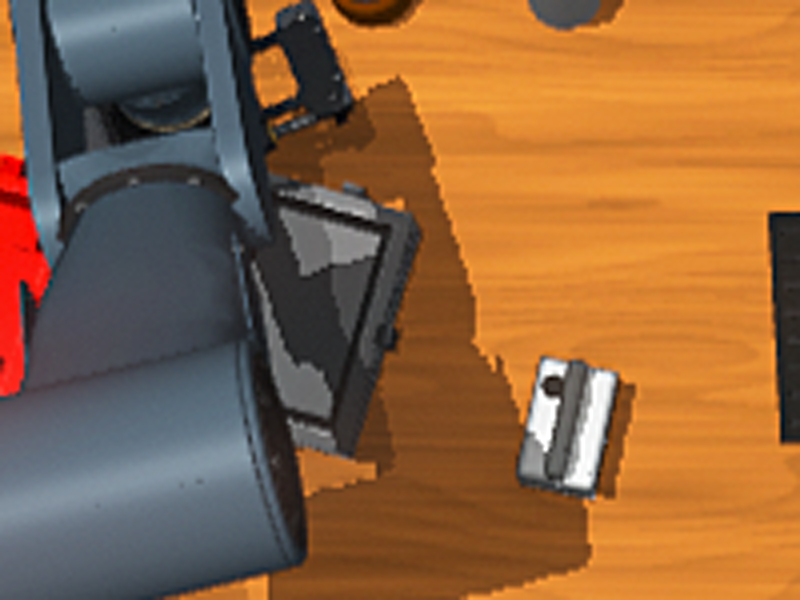

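Run:
```python
import cv2,numpy as np
a=cv2.imread("pics/s5.png"); a=cv2.resize(a[150:300,300:480],None,fx=4,fy=4,interpolation=cv2.INTER_CUBIC)
b=cv2.imread("pics/s8.png")
sl=np.s_[150:480,180:440]
g=lambda i:cv2.convertScaleAbs(i[sl],alpha=2.0)
cv2.imwrite("pics/cmp8.png",cv2.resize(np.hstack([g(a),g(b)]),None,fx=1.5,fy=1.5))
import pickle
from h import *
s=pickle.load(open("s5.pkl","rb"))
print([(proj(s,[.394,.18,z])-[300,150])*4 for z in(.098,.106,.12)])
```

```text
[array([193.62548679, 220.48453589]), array([194.2995898 , 214.41516444]), array([195.49554863, 203.64719843])]
```

View pics/cmp8.png

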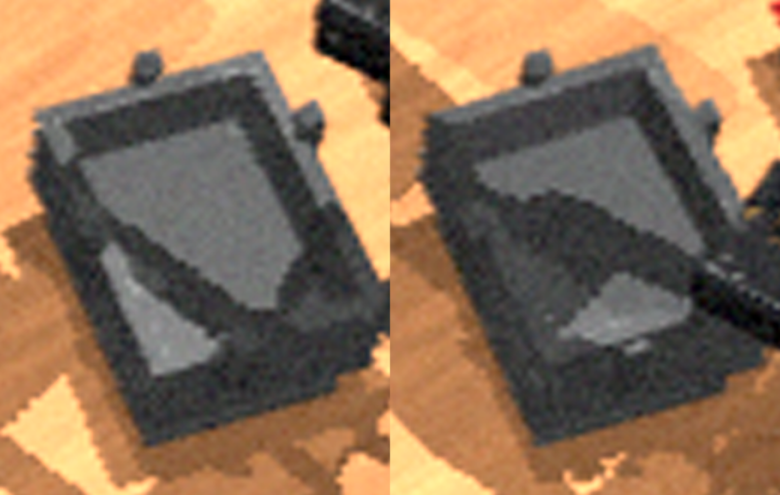

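The far corner hasn't risen (crop (40,112) → (40,117)), while the adjacent corner has. The tray has pivoted about the far corner with the ear up about 22 mm. I'll add a few millimetres of margin, hold, then lift off slowly.

Call:
play_rows:
  series:
    - {"tx":-0.0005,"ty":-0.0002,"tz":0.0025,"turn":0}
    - {"tx":-0.0005,"ty":-0.0002,"tz":0.0025,"turn":0}
    - {"tx":0,"ty":0,"tz":0,"turn":0}
    - {"tx":0,"ty":0,"tz":0,"turn":0}

```text
time_s: 17.55
position: [0.6052, 0.2656, 0.1996]
tcp_rot: [[0.38, -0.925, 0.002], [-0.925, -0.38, 0.001], [0.0, -0.002, -1.0]]
force: [-0.3, 0.4, -1.8]
opening: 0.113
```

Call:
play_rows:
  series:
    - {"tx":0,"ty":0,"tz":0.0025,"turn":0}
    - {"tx":0,"ty":0,"tz":0.0025,"turn":0}
    - {"tx":0,"ty":0,"tz":0.0025,"turn":0}
    - {"tx":0,"ty":0,"tz":0.0025,"turn":0}
    - {"tx":0,"ty":0,"tz":0.0025,"turn":0}
    - {"tx":0,"ty":0,"tz":0.0025,"turn":0}
    - {"tx":0,"ty":0,"tz":0.0025,"turn":0}
    - {"tx":0,"ty":0,"tz":0.0025,"turn":0}
    - {"tx":0,"ty":0,"tz":0.0025,"turn":0}
    - {"tx":0,"ty":0,"tz":0,"turn":0}

```text
time_s: 18.55
position: [0.6049, 0.2655, 0.2176]
tcp_rot: [[0.38, -0.925, 0.001], [-0.925, -0.38, 0.0], [0.0, -0.001, -1.0]]
force: [0.8, 1.9, -2.4]
opening: 0.113
```

Run:
```python
from h import *
p=vision.capture("scene");cv2.imwrite("pics/s9.png",cv2.convertScaleAbs(cv2.resize(p["pixels"][150:300,300:480],None,fx=4,fy=4,interpolation=cv2.INTER_CUBIC),alpha=1.8))
s=bot.read_state();print(s["time_s"],s["position"],s["force"],s["moment"],s["opening"])
```

```text
18.6 [0.60488315 0.26549272 0.21745431] [ 1.60614762  2.0630296  -0.49312174] [ 0.56407192 -0.37205932 -0.23298711] 0.11223281656154536
```

View pics/s9.png

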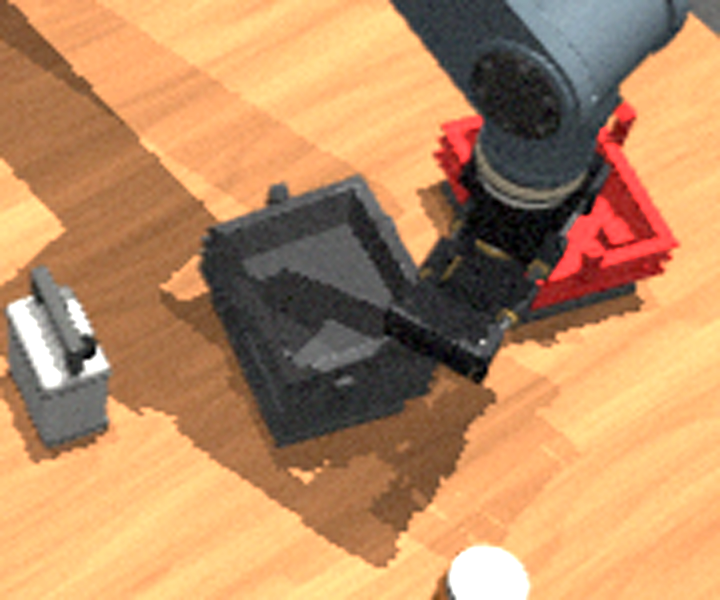

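Call:
play_rows:
  series:
    - {"tx":0,"ty":0,"tz":0.004,"turn":0}
    - {"tx":0,"ty":0,"tz":0.004,"turn":0}
    - {"tx":0,"ty":0,"tz":0.004,"turn":0}
    - {"tx":0,"ty":0,"tz":0.004,"turn":0}
    - {"tx":0,"ty":0,"tz":0.004,"turn":0}
    - {"tx":0,"ty":0,"tz":0.004,"turn":0}
    - {"tx":0,"ty":0,"tz":0,"turn":0}

```text
time_s: 19.3
position: [0.6048, 0.2654, 0.2369]
tcp_rot: [[0.381, -0.925, 0.001], [-0.925, -0.381, 0.0], [0.0, -0.001, -1.0]]
force: [0.1, -0.2, -0.6]
opening: 0.113
```

Run:
```python
from h import *
p=vision.capture("scene");cv2.imwrite("pics/s10.png",cv2.convertScaleAbs(cv2.resize(p["pixels"][150:300,300:480],None,fx=4,fy=4,interpolation=cv2.INTER_CUBIC),alpha=1.8))
s=bot.read_state();print(s["time_s"],s["position"],s["force"],s["moment"],s["opening"])
p=vision.capture("wrist");cv2.imwrite("pics/w10.png",p["pixels"])
```

```text
19.35 [0.60461022 0.2653539  0.23660453] [-0.09506014 -0.07692147 -1.56068105] [ 0.06024851 -0.07239251 -0.05432955] 0.11442043043374547
```

View pics/s10.png

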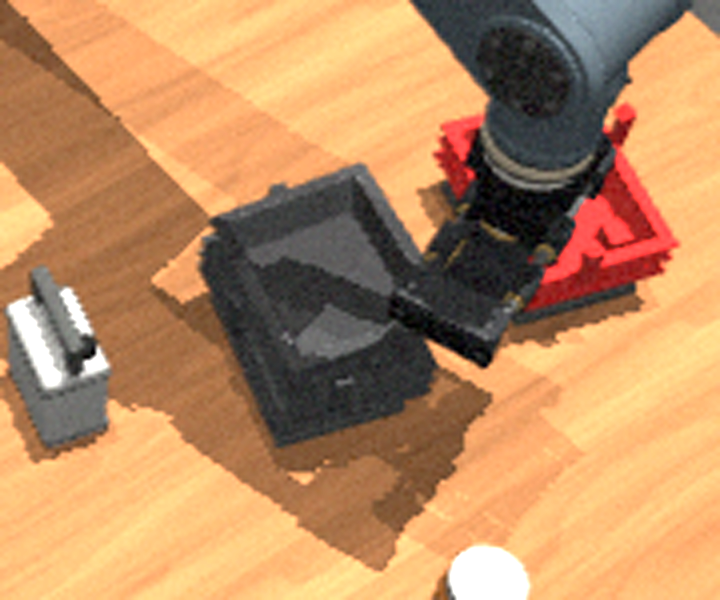

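View pics/w10.png

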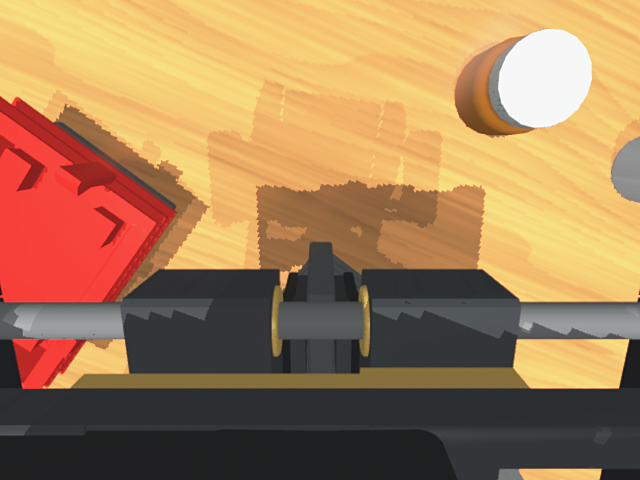

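The tray has come free and only its weight remains on the wrist. I'll lift clear and check the tilt.

Call:
play_rows:
  series:
    - {"tx":0,"ty":0,"tz":0.006,"turn":0}
    - {"tx":0,"ty":0,"tz":0.01,"turn":0}
    - {"tx":0,"ty":0,"tz":0.015,"turn":0}
    - {"tx":0,"ty":0,"tz":0.02,"turn":0}
    - {"tx":0,"ty":0,"tz":0.025,"turn":0}
    - {"tx":0,"ty":0,"tz":0.025,"turn":0}
    - {"tx":0,"ty":0,"tz":0.02,"turn":0}
    - {"tx":0,"ty":0,"tz":0.02,"turn":0}
    - {"tx":0,"ty":0,"tz":0.01,"turn":0}
    - {"tx":0,"ty":0,"tz":0,"turn":0}

```text
time_s: 20.4
position: [0.6051, 0.2656, 0.3593]
tcp_rot: [[0.381, -0.925, 0.004], [-0.925, -0.381, 0.001], [0.001, -0.004, -1.0]]
force: [0.2, -0.1, -0.5]
opening: 0.113
```

Run:
```python
from h import *
import pickle
s=bot.read_state();print(s["time_s"],s["position"],s["force"],s["moment"],s["opening"])
p=vision.capture("scene");pickle.dump(p,open("s11.pkl","wb"));cv2.imwrite("pics/s11.png",cv2.convertScaleAbs(cv2.resize(p["pixels"][110:270,310:480],None,fx=4,fy=4,interpolation=cv2.INTER_CUBIC)[:600],alpha=1.8))
p=vision.capture("top");pickle.dump(p,open("t11.pkl","wb"));cv2.imwrite("pics/t11.png",cv2.convertScaleAbs(cv2.resize(p["pixels"][150:300,150:350],None,fx=4,fy=4,interpolation=cv2.INTER_CUBIC),alpha=1.8))
```

```text
20.4 [0.60508972 0.26560467 0.35934219] [ 0.1973645  -0.10534739 -0.48608923] [ 0.05809741 -0.09040958 -0.00730013] 0.1127945825654745
```

View pics/s11.png

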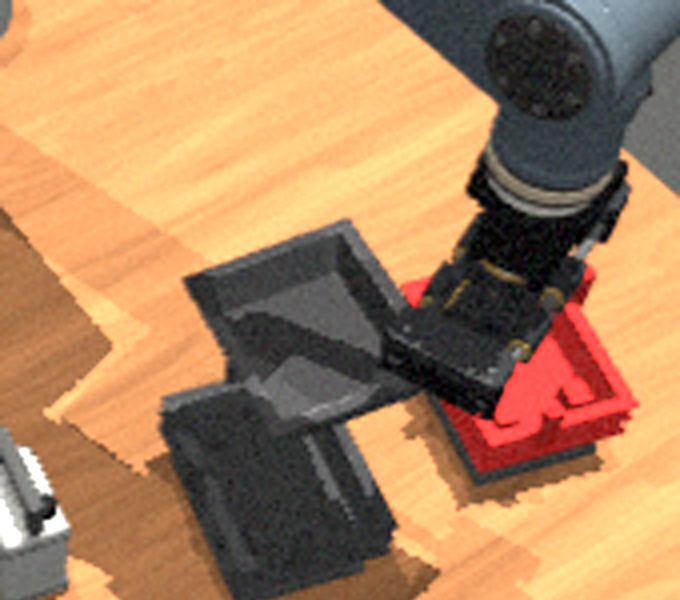

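View pics/t11.png

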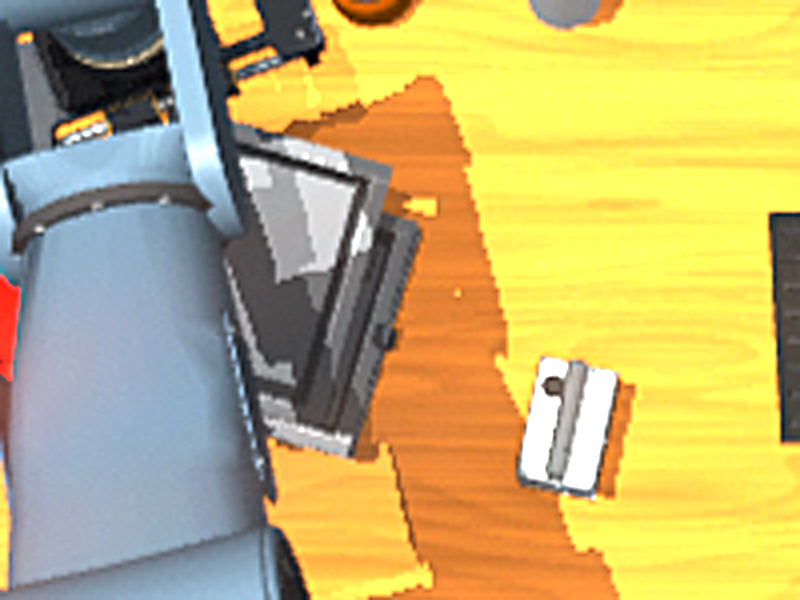

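```bash
cat > fit.py <<'E'
from h import *
from scipy.optimize import least_squares
from scipy.spatial.transform import Rotation as Ro
def fit(p,obs,st,yaw0=-14.6,dz=0.0015):
    """obs: list (local pt, uv). params yaw,pitch(diag,ear-up),roll ; ear fixed at grasp point"""
    G=np.array(st["position"])+np.array(st["tcp_rot"])[:,2]*.051
    ear=np.array([.097,.074,.056+dz])
    def pose(v):
        R=Ro.from_rotvec([0,0,v[0]])
        d=.653; ax=np.array([np.sin(d),-np.cos(d),0]) # rotating about this raises +diag
        Rt=R*Ro.from_rotvec(ax*v[1])*Ro.from_rotvec(np.array([np.cos(d),np.sin(d),0])*v[2])
        return Rt, G-Rt.apply(ear)
    def res(v):
        Rt,t=pose(v); return np.concatenate([np.concatenate([proj(q,Rt.apply(l)+t)-uv for q,l,uv in obs]),[v[2]*20,(v[0]-np.radians(yaw0))*20]])
    r=least_squares(res,[np.radians(yaw0),0.15,0])
    Rt,t=pose(r.x); print("yaw,tilt,roll",np.degrees(r.x).round(2),"origin",t.round(4),"res px",r.fun.round(1),"tilt tot",np.degrees(np.arccos(Rt.as_matrix()[2,2])).round(1))
    return Rt,t
E
python3 - <<'E'
from fit import *
import pickle
s=pickle.load(open("s11.pkl","rb"));t=pickle.load(open("t11.pkl","rb"))
c=lambda x,y:np.array([x/4+310,y/4+110]); k=lambda x,y:np.array([x/4+150,y/4+150])
obs=[(s,[-.085,-.065,.032],c(186,275)),(s,[-.085,.065,.032],c(348,221)),(t,[.085,-.065,.032],k(392,167))]
fit(None,obs,bot.read_state())
fit(None,obs[:2],bot.read_state())
E
```

```text
yaw,tilt,roll [-16.87  13.69  -1.03] origin [0.5062 0.2277 0.2211] res px [-1.1  0.3  0.6 -0.2 -0.6 -0.1 -0.4 -0.8] tilt tot 13.7
yaw,tilt,roll [-16.91  13.81  -0.73] origin [0.5063 0.2281 0.2209] res px [-1.   0.4  0.7 -0.3 -0.3 -0.8] tilt tot 13.8
```

The tray hangs 13.7° from level, which is under the 15° limit but too close. I'll carry it over the mat and press the low corner lightly on the surface to level it.

Call:
play_rows:
  series:
    - {"tx":0,"ty":-0.01,"tz":0.005,"turn":0}
    - {"tx":0,"ty":-0.02,"tz":0.005,"turn":0}
    - {"tx":0,"ty":-0.03,"tz":0,"turn":0}
    - {"tx":0,"ty":-0.03,"tz":0,"turn":0}
    - {"tx":0,"ty":-0.03,"tz":0,"turn":0}
    - {"tx":0,"ty":-0.03,"tz":0,"turn":0}
    - {"tx":0,"ty":-0.03,"tz":0,"turn":0}
    - {"tx":0,"ty":-0.03,"tz":0,"turn":0}
    - {"tx":0,"ty":-0.03,"tz":0,"turn":0}
    - {"tx":0,"ty":-0.03,"tz":0,"turn":0}

```text
time_s: 21.5
position: [0.604, 0.047, 0.365]
tcp_rot: [[0.38, -0.925, -0.001], [-0.925, -0.38, -0.0], [0.0, 0.001, -1.0]]
force: [-0.3, -0.4, -2.2]
opening: 0.115
```

Call:
play_rows:
  series:
    - {"tx":0,"ty":-0.03,"tz":0,"turn":0}
    - {"tx":0,"ty":-0.03,"tz":0,"turn":0}
    - {"tx":0,"ty":-0.03,"tz":0,"turn":0}
    - {"tx":0,"ty":-0.03,"tz":0,"turn":0}
    - {"tx":0,"ty":-0.03,"tz":0,"turn":0}
    - {"tx":0,"ty":-0.03,"tz":0,"turn":0}
    - {"tx":-0.005,"ty":-0.03,"tz":0,"turn":0}
    - {"tx":-0.005,"ty":-0.025,"tz":0,"turn":0}
    - {"tx":0,"ty":-0.015,"tz":0,"turn":0}
    - {"tx":0,"ty":0,"tz":0,"turn":0}

```text
time_s: 22.5
position: [0.5961, -0.1528, 0.3649]
tcp_rot: [[0.378, -0.926, -0.0], [-0.926, -0.378, -0.0], [0.0, 0.0, -1.0]]
force: [0.6, 0.3, -0.9]
opening: 0.115
```

Run:
```python
from h import *
import pickle
s=bot.read_state();print(s["time_s"],s["position"],s["force"],s["moment"],s["opening"])
p=vision.capture("scene");pickle.dump(p,open("s12.pkl","wb"));cv2.imwrite("pics/s12.png",cv2.convertScaleAbs(p["pixels"],alpha=1.6))
p=vision.capture("top");pickle.dump(p,open("t12.pkl","wb"));cv2.imwrite("pics/t12.png",cv2.convertScaleAbs(p["pixels"],alpha=1.6))
```

```text
22.5 [ 0.59613539 -0.15284083  0.36494635] [ 0.57352321  0.28184208 -0.93226616] [ 0.01847166 -0.11615574 -0.00077731] 0.11537710059032437
```

View pics/s12.png

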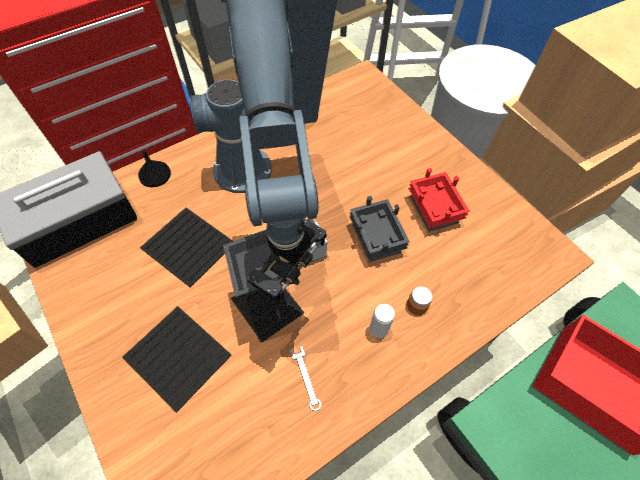

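View pics/t12.png

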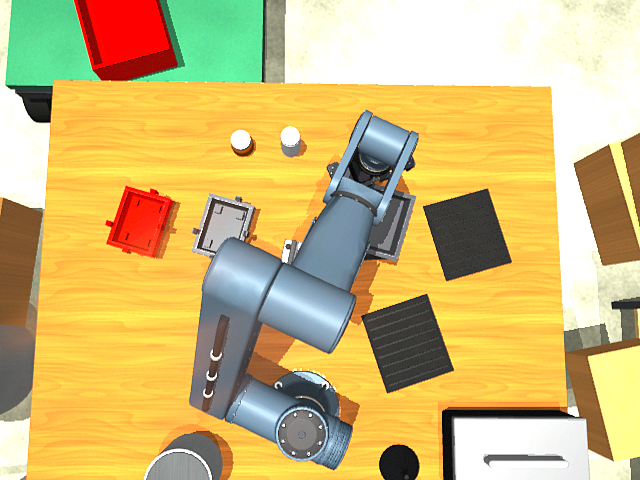

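The tray is over the mat and everything else is in place. Lowering toward first contact, expected at TCP z ≈ 0.158.

Call:
play_rows:
  series:
    - {"tx":0,"ty":0,"tz":-0.015,"turn":0}
    - {"tx":0,"ty":0,"tz":-0.03,"turn":0}
    - {"tx":0,"ty":0,"tz":-0.04,"turn":0}
    - {"tx":0,"ty":0,"tz":-0.04,"turn":0}
    - {"tx":0,"ty":0,"tz":-0.04,"turn":0}
    - {"tx":0,"ty":0,"tz":-0.04,"turn":0}
    - {"tx":0,"ty":0,"tz":-0.025,"turn":0}
    - {"tx":0,"ty":0,"tz":-0.015,"turn":0}
    - {"tx":0,"ty":0,"tz":0,"turn":0}

```text
time_s: 23.5
position: [0.5955, -0.1493, 0.1669]
tcp_rot: [[0.382, -0.924, -0.004], [-0.924, -0.382, 0.002], [-0.003, 0.003, -1.0]]
force: [0.1, 0.9, -0.9]
opening: 0.113
```

Call:
play_rows:
  series:
    - {"tx":0.001,"ty":0.0004,"tz":-0.004,"turn":0}
    - {"tx":0.001,"ty":0.0004,"tz":-0.004,"turn":0}
    - {"tx":0.001,"ty":0.0004,"tz":-0.004,"turn":0}
    - {"tx":0.001,"ty":0.0004,"tz":-0.004,"turn":0}
    - {"tx":0,"ty":0,"tz":0,"turn":0}

```text
time_s: 24.0
position: [0.5997, -0.1493, 0.1562]
tcp_rot: [[0.381, -0.925, -0.0], [-0.925, -0.381, 0.0], [-0.0, 0.0, -1.0]]
force: [-0.3, 0.3, -1.5]
opening: 0.113
```

Call:
play_rows:
  series:
    - {"tx":0.002,"ty":0.0008,"tz":-0.004,"turn":0}
    - {"tx":0.002,"ty":0.0008,"tz":-0.004,"turn":0}
    - {"tx":0.002,"ty":0.0008,"tz":-0.004,"turn":0}
    - {"tx":0,"ty":0,"tz":0,"turn":0}

```text
time_s: 24.4
position: [0.6044, -0.1473, 0.1462]
tcp_rot: [[0.381, -0.925, -0.001], [-0.925, -0.381, 0.0], [-0.0, 0.001, -1.0]]
force: [-0.9, -0.3, 0.3]
opening: 0.112
```

Run:
```python
from h import *
s=bot.read_state();print(s["time_s"],s["position"],s["force"],s["moment"],s["opening"])
p=vision.capture("scene");cv2.imwrite("pics/s13.png",cv2.convertScaleAbs(cv2.resize(p["pixels"][210:360,200:390],None,fx=4,fy=4,interpolation=cv2.INTER_CUBIC),alpha=1.8))
```

```text
24.4 [ 0.60440128 -0.14729706  0.14617096] [-0.87547925 -0.27229162  0.32526437] [-0.15652548  0.39330708  0.00304185] 0.11164430729503305
```

View pics/s13.png

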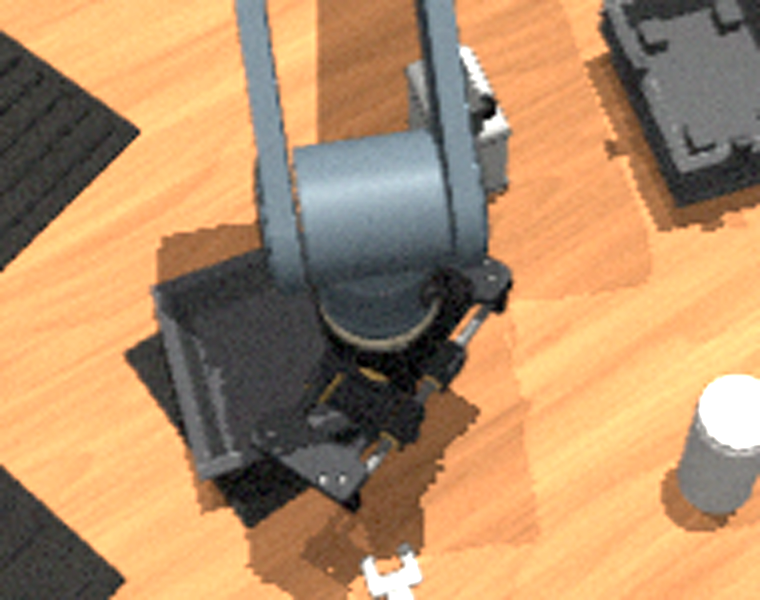

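Contact: the pitch moment reversed with the force still under 1 N. I'll keep levelling down to about z 0.118.

Call:
play_rows:
  series:
    - {"tx":0.002,"ty":0.0008,"tz":-0.004,"turn":0}
    - {"tx":0.002,"ty":0.0008,"tz":-0.004,"turn":0}
    - {"tx":0.002,"ty":0.0008,"tz":-0.004,"turn":0}
    - {"tx":0.001,"ty":0.0004,"tz":-0.004,"turn":0}
    - {"tx":0,"ty":0,"tz":0,"turn":0}

```text
time_s: 24.95
position: [0.6104, -0.145, 0.1334]
tcp_rot: [[0.38, -0.925, 0.0], [-0.925, -0.38, 0.0], [-0.0, -0.0, -1.0]]
force: [-0.3, -0.9, 1.1]
opening: 0.113
```

Call:
play_rows:
  series:
    - {"tx":0.001,"ty":0.0004,"tz":-0.004,"turn":0}
    - {"tx":0.001,"ty":0.0004,"tz":-0.004,"turn":0}
    - {"tx":0.001,"ty":0.0004,"tz":-0.004,"turn":0}
    - {"tx":0.001,"ty":0,"tz":-0.003,"turn":0}
    - {"tx":0,"ty":0,"tz":0,"turn":0}

```text
time_s: 25.45
position: [0.6138, -0.1441, 0.1216]
tcp_rot: [[0.381, -0.925, 0.001], [-0.925, -0.381, 0.0], [0.0, -0.001, -1.0]]
force: [1.3, 1.6, 0.4]
opening: 0.11
```

Call:
play_rows:
  series:
    - {"tx":0,"ty":0,"tz":-0.003,"turn":0}
    - {"tx":0,"ty":0,"tz":-0.003,"turn":0}
    - {"tx":0,"ty":0,"tz":0,"turn":0}
    - {"tx":0,"ty":0,"tz":0.005,"turn":0}
    - {"tx":0,"ty":0,"tz":0.01,"turn":0}
    - {"tx":0,"ty":0,"tz":0.015,"turn":0}
    - {"tx":0,"ty":0,"tz":0.02,"turn":0}
    - {"tx":0,"ty":0,"tz":0.02,"turn":0}
    - {"tx":0,"ty":0,"tz":0.02,"turn":0}
    - {"tx":0,"ty":0,"tz":0.02,"turn":0}

```text
time_s: 26.45
position: [0.6132, -0.1443, 0.2067]
tcp_rot: [[0.38, -0.925, 0.001], [-0.925, -0.38, -0.0], [0.001, -0.0, -1.0]]
force: [-1.1, 0.5, -1.0]
opening: 0.11
```

Call:
play_rows:
  series:
    - {"tx":0,"ty":0,"tz":0.02,"turn":0}
    - {"tx":0,"ty":0,"tz":0.02,"turn":0}
    - {"tx":0,"ty":0,"tz":0.015,"turn":0}
    - {"tx":0,"ty":0,"tz":0.008,"turn":0}
    - {"tx":0,"ty":0,"tz":0,"turn":0}
    - {"tx":0,"ty":0,"tz":0,"turn":0}
    - {"tx":0,"ty":0,"tz":0,"turn":0}

```text
time_s: 27.15
position: [0.6128, -0.144, 0.2545]
tcp_rot: [[0.381, -0.925, -0.002], [-0.925, -0.381, 0.001], [-0.001, 0.001, -1.0]]
force: [-0.1, -0.3, -1.1]
opening: 0.112
```

Run:
```python
from h import *
import pickle
s=bot.read_state();print(s["time_s"],s["position"],s["force"],s["moment"],s["opening"])
p=vision.capture("scene");pickle.dump(p,open("s14.pkl","wb"));cv2.imwrite("pics/s14.png",cv2.convertScaleAbs(cv2.resize(p["pixels"][200:350,200:390],None,fx=4,fy=4,interpolation=cv2.INTER_CUBIC),alpha=1.8))
p=vision.capture("top");pickle.dump(p,open("t14.pkl","wb"));cv2.imwrite("pics/t14.png",cv2.convertScaleAbs(cv2.resize(p["pixels"][130:280,270:460],None,fx=4,fy=4,interpolation=cv2.INTER_CUBIC),alpha=1.8))
```

```text
27.15 [ 0.61279336 -0.14401373  0.25450294] [-0.13297799 -0.26582078 -1.14647376] [ 0.00161192 -0.06428702  0.03989196] 0.11156313012152172
```

View pics/s14.png

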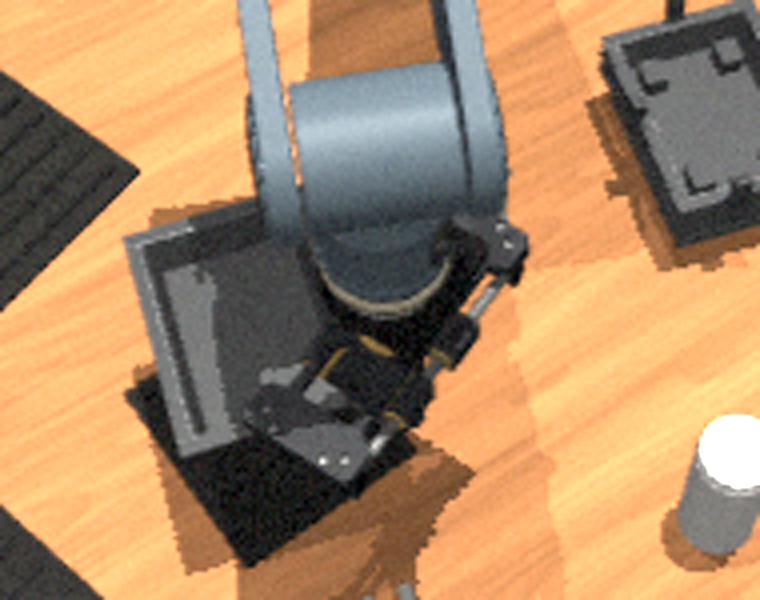

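View pics/t14.png

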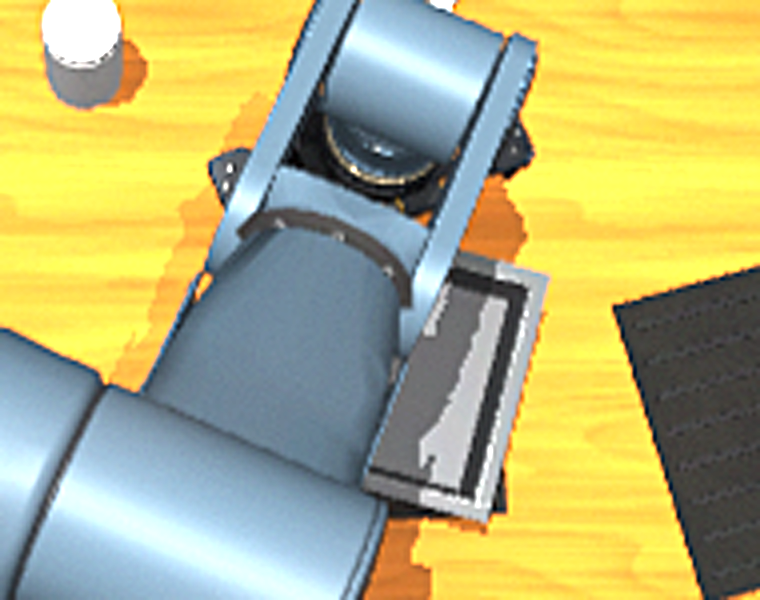

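Run:
```python
from fit import *
import pickle
s=pickle.load(open("s14.pkl","rb"));t=pickle.load(open("t14.pkl","rb"))
c=lambda x,y:np.array([x/4+200,y/4+200]); k=lambda x,y:np.array([x/4+270,y/4+130])
F=[-.085,-.065,.032];B=[.085,-.065,.032]
obs=[(s,F,c(124,238)),(s,B,c(183,460)),(t,B,k(549,274)),(t,F,k(488,524))]
fit(None,obs,bot.read_state())
for l,a,b in((F,obs[0][2],obs[3][2]),(B,obs[1][2],obs[2][2])): print(tri((s,t),(a,b)))
# canister position
p=s
for n in("scene","top"):
    p=vision.capture(n)
    for q in("canister","aerosol","jar","wrench"):
        r=nets.look_for(p,q);print(n,q,[(round(d["at"][0]*640),round(d["at"][1]*480),round(d["confidence"],2)) for d in r[:2]])
    cv2.imwrite(f"pics/fin_{n}.png",p["pixels"])
```

```text
yaw,tilt,roll [-15.07   2.78   1.83] origin [ 0.502  -0.1874  0.1402] res px [-1.2  0.1 -1.  -0.3 -0.6 -0.8 -1.5 -1.4  0.6 -0.2] tilt tot 3.3
[ 0.40016217 -0.23006424  0.16412177]
[ 0.56557008 -0.27390171  0.16630335]
scene canister []
scene aerosol [(382, 321, 0.88)]
scene jar [(418, 301, 0.76)]
scene wrench [(306, 377, 0.98)]
top canister []
top aerosol [(289, 146, 0.94), (242, 144, 0.49)]
top jar [(242, 146, 0.68)]
top wrench [(383, 127, 0.42)]
```

View pics/fin_scene.png

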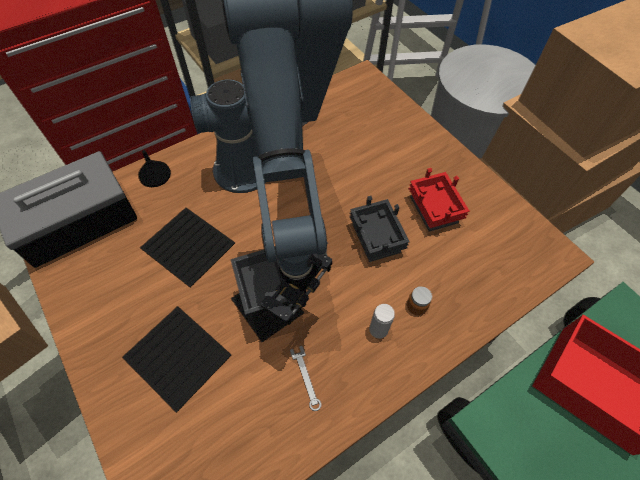

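The tray is 3° from level, its centre about 4 mm from the mat's, and its underside at 0.140. I'll raise it 1 cm and let it settle, then hand in.

Call:
play_rows:
  series:
    - {"tx":0,"ty":-0.002,"tz":0.006,"turn":0}
    - {"tx":0,"ty":-0.002,"tz":0.006,"turn":0}
    - {"tx":0,"ty":0,"tz":0,"turn":0}
    - {"tx":0,"ty":0,"tz":0,"turn":0}
    - {"tx":0,"ty":0,"tz":0,"turn":0}
    - {"tx":0,"ty":0,"tz":0,"turn":0}
    - {"tx":0,"ty":0,"tz":0,"turn":0}

```text
time_s: 28.45
position: [0.6132, -0.1473, 0.2649]
tcp_rot: [[0.381, -0.925, -0.0], [-0.925, -0.381, 0.0], [-0.0, 0.0, -1.0]]
force: [-0.0, 0.2, -2.1]
opening: 0.112
```

Run:
```python
from h import *
p=vision.capture("wrist");cv2.imwrite("pics/w15.png",p["pixels"])
s=bot.read_state();print(s["time_s"],s["position"],s["force"],abs(s["qvel"]).max(),s["opening"])
print(bot.hand_in())
```

```text
28.5 [ 0.61322816 -0.14733449  0.26486209] [-0.34541001 -0.12561935 -1.13157932] 0.0792740541032759 0.10896960356281207
the job is handed in; nothing more can be done
None
```

I finished the task and handed it in at about 28.5 s; the hand-in gives no verdict.

- **Canister:** I lifted it out by its handle, set it upright on the bare bench about 0.2 m from the stack's middle, and let go.
- **Peel:** I gripped the tray by its ear and raised that corner about 22–26 mm. The pictures showed the opposite corner still down. After that the tray came free.
- **Levelling:** The tray then hung 13.7° off level, close to the 15° limit. I pressed its low corner lightly on the mat (about 1–2 N) to straighten it, then lifted it again.

**Last checks on the tray:** the final fit put it about 3° off level, about 4 mm from the mat's centre, with its underside 0.140 m up. I then raised it about 1 cm and shifted it about 3 mm, so it should be at about 0.15 m. The tray was still gripped (opening about 9.5–10 mm), the arm was still, and only the tray's weight showed at the wrist.

**Bystanders:** the aerosol can, the jar and the wrench were where they started in the last scene picture. The top camera's wrench reading was off from its first one, with low confidence because the arm partly hides it.

**Not confirmed:** the arm hid the canister in the final pictures, and the networks did not find it. It was last seen upright while I was lowering the tray, and I saw no sign of contact after that.

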